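# Stroke check of a dosing bank

### The job

Before filling starts, check the dosing bank: lift off its dust hood and stand it upright on the table, then push every piston down through its stroke. A sound piston goes fully home; leave it there and its cylinder seated in the bank. Where it stiffens and sticks part-way, do not force it and leave it where it stuck, but pull that cylinder out of its well and put it in the steel soaking tub. At last put the hood back on the bank. Leave the cups and bottles on the bench alone.

Things in the scene. Friction and masses are not known exactly. Their poses are not given: they have to be found in the camera images.
- dosing_bank: fixed six-well stand of a hand depositor, steel, 108 x 284 mm, 78 mm high. Origin on the table under its centre; y along the row of wells, z up. Its deck is 72 mm up, with a 4 mm lip front and back and end plates 6 mm above it; the hood stands on the deck between them with 6 to 7 mm of play. Wells on the centre line at y = -100, -60, -20, 20, 60, 100 mm; some may be empty
- hood_handle (a point): middle of the black bar handle of the loose aluminium dust hood. The hood is an upside-down open box, 88 mm (x) x 256 mm (y) x 62 mm high, 0.32 kg, that at the start stands over all dosing cylinders on the deck of the bank. Bar: 12 mm wide (x), 125 mm long (y), 12 mm high; this point is 91 mm above the hood's lower edge; 23 mm clear space between bar and hood
- soak_tub: loose steel soaking tub, open at the top, 200 mm (x) x 136 mm (y) x 60 mm high, walls and floor 3 mm, 0.6 kg, empty and dry. Origin under its centre, on the table; its inner floor is 3 mm higher
- cup_mid (a point): loose empty steel cup, 66 mm wide, 33 mm high, a bystander; this point is on its axis, half-way up
- bottle_mid (a point): loose squeeze bottle with a red top and a tapered nozzle, 52 mm wide, 174 mm high, a bystander that stands behind the bank; this point is on its axis, 87 mm up
- doser_a_collar (a point): centre of the grooved round collar (34 mm diameter, 22 mm high) of a dosing cylinder, 0.11 kg; its z axis points along the cylinder to the piston. All cylinders look alike. Seated, the collar stands on the deck, so that this point is 11 mm above the deck; below the collar hang a 26 mm barrel, 44 mm long, and a nozzle of 12 mm more, loose in the well: lifted straight up, the cylinder comes free. None if this cylinder is absent
- knob_a (a point): centre of the flat top of the white piston knob (26 mm diameter, 8 mm thick) of cylinder a; 31 mm above the top of the collar when the piston is up, 9 mm when it is fully home
- piston_a (a joint): stroke of that cylinder's piston, m: 0 all the way up (as at the start), 0.022 fully home. A sound piston takes about 3 N all the way to its stop and stays where it is left. A gummed-up one grows harder and harder: 6 N at first, 10 N at 5 mm, 14 N at 10 mm, solid at 15 mm; let go, it stays where it is, or comes back to about 7 mm if it was pushed farther
- doser_b_collar (a point): centre of the grooved round collar (34 mm diameter, 22 mm high) of a dosing cylinder, 0.11 kg; its z axis points along the cylinder to the piston. All cylinders look alike. Seated, the collar stands on the deck, so that this point is 11 mm above the deck; below the collar hang a 26 mm barrel, 44 mm long, and a nozzle of 12 mm more, loose in the well: lifted straight up, the cylinder comes free. None if this cylinder is absent
- knob_b (a point): centre of the flat top of the white piston knob (26 mm diameter, 8 mm thick) of cylinder b; 31 mm above the top of the collar when the piston is up, 9 mm when it is fully home
- piston_b (a joint): stroke of that cylinder's piston, m: 0 all the way up (as at the start), 0.022 fully home. A sound piston takes about 3 N all the way to its stop and stays where it is left. A gummed-up one grows harder and harder: 6 N at first, 10 N at 5 mm, 14 N at 10 mm, solid at 15 mm; let go, it stays where it is, or comes back to about 7 mm if it was pushed farther
- doser_c_collar (a point): centre of the grooved round collar (34 mm diameter, 22 mm high) of a dosing cylinder, 0.11 kg; its z axis points along the cylinder to the piston. All cylinders look alike. Seated, the collar stands on the deck, so that this point is 11 mm above the deck; below the collar hang a 26 mm barrel, 44 mm long, and a nozzle of 12 mm more, loose in the well: lifted straight up, the cylinder comes free. None if this cylinder is absent
- knob_c (a point): centre of the flat top of the white piston knob (26 mm diameter, 8 mm thick) of cylinder c; 31 mm above the top of the collar when the piston is up, 9 mm when it is fully home
- piston_c (a joint): stroke of that cylinder's piston, m: 0 all the way up (as at the start), 0.022 fully home. A sound piston takes about 3 N all the way to its stop and stays where it is left. A gummed-up one grows harder and harder: 6 N at first, 10 N at 5 mm, 14 N at 10 mm, solid at 15 mm; let go, it stays where it is, or comes back to about 7 mm if it was pushed farther
- doser_d_collar (a point): centre of the grooved round collar (34 mm diameter, 22 mm high) of a dosing cylinder, 0.11 kg; its z axis points along the cylinder to the piston. All cylinders look alike. Seated, the collar stands on the deck, so that this point is 11 mm above the deck; below the collar hang a 26 mm barrel, 44 mm long, and a nozzle of 12 mm more, loose in the well: lifted straight up, the cylinder comes free. None if this cylinder is absent
- knob_d (a point): centre of the flat top of the white piston knob (26 mm diameter, 8 mm thick) of cylinder d; 31 mm above the top of the collar when the piston is up, 9 mm when it is fully home
- piston_d (a joint): stroke of that cylinder's piston, m: 0 all the way up (as at the start), 0.022 fully home. A sound piston takes about 3 N all the way to its stop and stays where it is left. A gummed-up one grows harder and harder: 6 N at first, 10 N at 5 mm, 14 N at 10 mm, solid at 15 mm; let go, it stays where it is, or comes back to about 7 mm if it was pushed farther
- doser_e_collar (a point): centre of the grooved round collar (34 mm diameter, 22 mm high) of a dosing cylinder, 0.11 kg; its z axis points along the cylinder to the piston. All cylinders look alike. Seated, the collar stands on the deck, so that this point is 11 mm above the deck; below the collar hang a 26 mm barrel, 44 mm long, and a nozzle of 12 mm more, loose in the well: lifted straight up, the cylinder comes free. None if this cylinder is absent
- knob_e (a point): centre of the flat top of the white piston knob (26 mm diameter, 8 mm thick) of cylinder e; 31 mm above the top of the collar when the piston is up, 9 mm when it is fully home
- piston_e (a joint): stroke of that cylinder's piston, m: 0 all the way up (as at the start), 0.022 fully home. A sound piston takes about 3 N all the way to its stop and stays where it is left. A gummed-up one grows harder and harder: 6 N at first, 10 N at 5 mm, 14 N at 10 mm, solid at 15 mm; let go, it stays where it is, or comes back to about 7 mm if it was pushed farther
- doser_f_collar (a point): centre of the grooved round collar (34 mm diameter, 22 mm high) of a dosing cylinder, 0.11 kg; its z axis points along the cylinder to the piston. All cylinders look alike. Seated, the collar stands on the deck, so that this point is 11 mm above the deck; below the collar hang a 26 mm barrel, 44 mm long, and a nozzle of 12 mm more, loose in the well: lifted straight up, the cylinder comes free. None if this cylinder is absent
- knob_f (a point): centre of the flat top of the white piston knob (26 mm diameter, 8 mm thick) of cylinder f; 31 mm above the top of the collar when the piston is up, 9 mm when it is fully home
- piston_f (a joint): stroke of that cylinder's piston, m: 0 all the way up (as at the start), 0.022 fully home. A sound piston takes about 3 N all the way to its stop and stays where it is left. A gummed-up one grows harder and harder: 6 N at first, 10 N at 5 mm, 14 N at 10 mm, solid at 15 mm; let go, it stays where it is, or comes back to about 7 mm if it was pushed farther

How it is judged:
On the way:
1. the dust hood is off the bank and stands upright on the table (height (world z) of hood_handle below 0.098 m and angle between hood_handle's own z axis and vertical below 0.1 rad), for 0.2 s.
At the end, for the whole second after the job is handed in: Hood back on the deck inside its lips, level. Each cylinder is either seated upright in the bank with its piston home (19 of 22 mm or more), or in the tub (collar within its walls, under 85 mm up) with its piston still hanging where it stuck (2 to 9.5 mm) (x of hood_handle in the frame of dosing_bank between -0.012 and 0.012 m and y of hood_handle in the frame of dosing_bank between -0.012 and 0.012 m and z of hood_handle in the frame of dosing_bank between 0.159 and 0.1645 m and angle between hood_handle's own z axis and vertical below 0.03 rad and angle between the y axis of hood_handle and the y axis of dosing_bank, either way round below 0.15 rad and ((value of joint piston_a above 0.019 m and z of doser_a_collar in the frame of dosing_bank between 0.077 and 0.089 m and x of doser_a_collar in the frame of dosing_bank between -0.008 and 0.008 m and angle between doser_a_collar's own z axis and vertical below 0.15 rad) or (x of doser_a_collar in the frame of soak_tub between -0.1 and 0.1 m and y of doser_a_collar in the frame of soak_tub between -0.075 and 0.075 m and z of doser_a_collar in the frame of soak_tub below 0.085 m and value of joint piston_a between 0.002 and 0.0095 m)) and ((value of joint piston_b above 0.019 m and z of doser_b_collar in the frame of dosing_bank between 0.077 and 0.089 m and x of doser_b_collar in the frame of dosing_bank between -0.008 and 0.008 m and angle between doser_b_collar's own z axis and vertical below 0.15 rad) or (x of doser_b_collar in the frame of soak_tub between -0.1 and 0.1 m and y of doser_b_collar in the frame of soak_tub between -0.075 and 0.075 m and z of doser_b_collar in the frame of soak_tub below 0.085 m and value of joint piston_b between 0.002 and 0.0095 m)) and ((value of joint piston_c above 0.019 m and z of doser_c_collar in the frame of dosing_bank between 0.077 and 0.089 m and x of doser_c_collar in the frame of dosing_bank between -0.008 and 0.008 m and angle between doser_c_collar's own z axis and vertical below 0.15 rad) or (x of doser_c_collar in the frame of soak_tub between -0.1 and 0.1 m and y of doser_c_collar in the frame of soak_tub between -0.075 and 0.075 m and z of doser_c_collar in the frame of soak_tub below 0.085 m and value of joint piston_c between 0.002 and 0.0095 m)) and ((value of joint piston_d above 0.019 m and z of doser_d_collar in the frame of dosing_bank between 0.077 and 0.089 m and x of doser_d_collar in the frame of dosing_bank between -0.008 and 0.008 m and angle between doser_d_collar's own z axis and vertical below 0.15 rad) or (x of doser_d_collar in the frame of soak_tub between -0.1 and 0.1 m and y of doser_d_collar in the frame of soak_tub between -0.075 and 0.075 m and z of doser_d_collar in the frame of soak_tub below 0.085 m and value of joint piston_d between 0.002 and 0.0095 m)) and ((value of joint piston_e above 0.019 m and z of doser_e_collar in the frame of dosing_bank between 0.077 and 0.089 m and x of doser_e_collar in the frame of dosing_bank between -0.008 and 0.008 m and angle between doser_e_collar's own z axis and vertical below 0.15 rad) or (x of doser_e_collar in the frame of soak_tub between -0.1 and 0.1 m and y of doser_e_collar in the frame of soak_tub between -0.075 and 0.075 m and z of doser_e_collar in the frame of soak_tub below 0.085 m and value of joint piston_e between 0.002 and 0.0095 m)) and ((value of joint piston_f above 0.019 m and z of doser_f_collar in the frame of dosing_bank between 0.077 and 0.089 m and x of doser_f_collar in the frame of dosing_bank between -0.008 and 0.008 m and angle between doser_f_collar's own z axis and vertical below 0.15 rad) or (x of doser_f_collar in the frame of soak_tub between -0.1 and 0.1 m and y of doser_f_collar in the frame of soak_tub between -0.075 and 0.075 m and z of doser_f_collar in the frame of soak_tub below 0.085 m and value of joint piston_f between 0.002 and 0.0095 m))); the robot touches nothing.
It fails at once if a stuck piston is forced: its knob is pressed with over 30 N before it is home ((contact force between the fingers and piston_a_c0 above 30 N and value of joint piston_a below 0.019 m) or (contact force between the fingers and piston_b_c0 above 30 N and value of joint piston_b below 0.019 m) or (contact force between the fingers and piston_c_c0 above 30 N and value of joint piston_c below 0.019 m) or (contact force between the fingers and piston_d_c0 above 30 N and value of joint piston_d below 0.019 m) or (contact force between the fingers and piston_e_c0 above 30 N and value of joint piston_e below 0.019 m) or (contact force between the fingers and piston_f_c0 above 30 N and value of joint piston_f below 0.019 m)).
It fails at once if the empty cup or the red-nozzled bottle on the bench is knocked over or shoved more than 6 cm (distance of any of cup_mid, bottle_mid from where it was at the start of the episode above 0.06 m or angle between any of cup_mid, bottle_mid's own z axis and vertical above 0.6 rad).
Of doser_a, doser_b, doser_c, doser_d, doser_e, doser_f only 5 to 6 are there at a start; the rules pass over those that are not, and their reading is None.
At some moment in a run one of soak_tub, dust_hood may be knocked a few centimetres aside while the robot is not near it.
Once in a run the grip may slacken for a moment while it holds something.
It also fails if it takes over 210 s, if anything falls off the work surface, if the arm or the gripper's body presses on something with over 40 N, if the wrist force passes 120 N, or if a joint passes its speed limit or range.

### The arm

A 6-joint arm with a two-finger parallel gripper is mounted at the origin on a cart in front of the work surface, level with it; the furniture and walls round the work are solid. World frame = base frame: x ahead of the robot, y to its left, z up, the work surface at z = 0. Lengths are in m, angles in rad, forces in N, time in s.
With the tool pointing down it reaches from about 0.3 to 0.85 m from the base axis. Payload 5.4 kg.
Tool frame: the origin (TCP) lies on the centre line of the jaws, within the pads' length; the fingertips stand 22 mm ahead of it and the grasp point (between the pads) lies 3 mm ahead of it; z points along the fingers, y is the direction in which the jaws open and shut (so a half turn about z gives the same grasp; the last joint's range is limited). The gripper opens to 85 mm and grips with 20 to 120 N. Pads are 22 mm wide; open, the fingers measure 114 mm over their backs; the gripper's body (76 mm by 85 mm) begins 54 mm behind the grasp point. The pads swing forward as they close: fully open they stand 13 mm farther back than shut.
Start: joints at [-1.477, 0.158, 1.597, -0, 1.386, -0.21], TCP at [0.172, -0.549, 0.253] pointing down, gripper open.
Joint ranges: [-2.91, 2.91], [-0.94, 2.29], [0.18, 2.7], [-1.29, 4.43], [0.17, 2.64], [-3, 3]. Speed limits (rad/s): [2.57, 2.57, 3.14, 3.14, 3.14, 3.14].

### API

Orientations are given as a unit quaternion [w, x, y, z].
In Python, from workcell import r gives the robot as it stands. The module is installed in compiled form; this text tells all that it offers.
- The arm moves only by the tool step_arm, never from a script. Its arguments are lists of equal length, an entry for each row: "translation": the shift along the tool's x, y, z in m, a list of three; "spin": the turn about the tool's z in degrees; "hand": the finger opening in m, from 0 to 0.0854. A call has 1 to 20 rows; each row is the pose to reach, as a shift and turn from the pose commanded when the call began, along the tool's axes at that moment; what a row does not reach only later rows make up. A row lasts 1/10 s, in which the tool goes at most 50 mm and 8.59 degrees, less where a joint would pass 70% of its speed; a pose out of reach is approached as far as the arm can. A call with a gripper value outside its range is refused whole. The fingers move at their own pace and stop on an object; "newtons" is the grip in N (left out, the last holds). Time passes only in rows, so rows that repeat a pose let the fingers close. It gives the time, the measured TCP pose, the force and the opening at its end, in the units of the state.
- r.state(): the state, without advancing time (a new reading comes with each control period).
- r.get_image(name): name is "scene" or "top"; returns the picture (400x640x3 uint8, blue, green, red); there is no depth.
- r.get_calibration(name): a dict with "camera_matrix" (3x3 intrinsics, pixels), "R" (3x3) and "t" (3): a world point X has camera coordinates R X + t. Camera axes: x right, y down, z forward; pixel columns grow to the right and rows downward; lengths in m; the calibration is good to about 2 mm. A picture is of the moment at which its call begins. get_calibration takes no time and is no camera call.
- r.sign_off(): hands the job in, once; it reports no verdict.
Trained networks look in the newest picture that a camera, given by its name, has taken for a name from the list of things; names that differ only in an ending like _2 or _b are one class to them, and where a whole thing is asked for, a point or a joint stands for the part that bears it (a point fixed in the world has none). Each returns a list of dicts, best first, with "confidence" (0 to 1); they miss things now and then, are a little off and sometimes report something else, mostly with a low value. They report only what shows in the picture. A call takes as long as a camera call.
- r.recognise(target, camera): "pixel" ([column, row] in pixels, amid what is visible of it).
- r.tip_of(target, camera): "pixel" ([column, row] in pixels: a listed point, or the origin of a listed thing).
The state is a dict: "t": time; "joint_positions": joint angles; "joint_vel": joint speeds; "tau": joint torques, N m; "ee_pos": TCP position; "eef_rot": TCP orientation; "contact_force": force on the tool from outside, world axes, zero at the start; "moment": the same for the moment, N m; "width": opening from 0.0 (shut) to 1.0 (fully open).
Only numpy, scipy, OpenCV 4.12 (cv2) and the standard library are available. Lean on these libraries where they do the work, as an engineer would, in place of code of your own. Each camera call takes 0.05 s, during which the arm holds its last target.

## Working session

There is one attempt and no reset: what is moved stays moved. The work goes in short steps, Python scripts to look and compute and a tool call to move; the robot and the scene stay as the last step left them, time stands still between calls to the robot, and variables do not carry over. Pictures are saved under pics/ and viewed, and the job is handed in when it is done.

Besides the shell and the picture viewer there is one more tool, called after "Call:" as name(argument=value, ...) on one line, values as JSON. step_arm: Moves the arm, as the interface text tells. Its arguments: {"type":"object","properties":{"translation":{"type":"array"},"spin":{"type":"array"},"hand":{"type":"array"},"newtons":{"type":"number"}},"required":["translation","spin","hand"]}

```bash
mkdir -p pics; ls; cat > h.py <<'E'
import numpy as np, cv2
from workcell import r
def snap(cam,name):
    im=np.array(r.get_image(cam)); cv2.imwrite(f'pics/{name}.png',im); return im
def px2w(cam,px,z):
    c=r.get_calibration(cam);K=np.array(c['camera_matrix']);R=np.array(c['R']);t=np.array(c['t']).ravel()
    d=R.T@np.linalg.inv(K)@np.array([px[0],px[1],1.]);o=-R.T@t
    return o+d*(z-o[2])/d[2]
def w2px(cam,X):
    c=r.get_calibration(cam);K=np.array(c['camera_matrix']);R=np.array(c['R']);t=np.array(c['t']).ravel()
    p=K@(R@np.array(X)+t);return p[:2]/p[2]
E
python3 - <<'E'
from h import *
np.set_printoptions(precision=4,suppress=True)
s=r.state();print(s)
snap('scene','s0');snap('top','t0')
for c in('scene','top'):
    k=r.get_calibration(c);print(c,-np.array(k['R']).T@np.array(k['t']).ravel(),np.array(k['R'])[2])
for n,z in(('hood_handle',.163),('dosing_bank',0),('soak_tub',0),('cup_mid',.0165),('bottle_mid',.087)):
  for c in('scene','top'):
    for d in r.tip_of(n,c)[:2]: print(n,c,d,px2w(c,d['pixel'],z))
E
```

```text
pics
{'t': 0.0, 'joint_positions': array([-1.4771,  0.1591,  1.5982,  0.    ,  1.3862, -0.2101]), 'joint_vel': array([-0.001 , -0.0011,  0.0014, -0.002 ,  0.0009, -0.0003]), 'tau': array([  0.0003, -39.5993, -33.1433,  -0.0002,   0.0085,  -0.    ]), 'ee_pos': array([ 0.172 , -0.5481,  0.2523]), 'eef_rot': array([-0.001 ,  0.9885,  0.1513,  0.0001]), 'contact_force': array([-0.1962,  0.7203, -0.1825]), 'moment': array([0.0082, 0.0097, 0.0188]), 'width': 0.9990954349487966}
scene [-0.2608  0.5194  0.6361] [ 0.7425 -0.4672 -0.48  ]
top [ 0.3461 -0.0233  1.5462] [ 0.1311  0.0012 -0.9914]
hood_handle scene {'pixel': [308.0, 173.7], 'confidence': 0.89} [0.5977 0.0186 0.163 ]
hood_handle top {'pixel': [311.2, 174.9], 'confidence': 0.87} [0.6128 0.0049 0.163 ]
dosing_bank scene {'pixel': [306.4, 218.0], 'confidence': 0.76} [0.6261 0.0062 0.    ]
dosing_bank top {'pixel': [311.9, 184.3], 'confidence': 0.84} [0.6131 0.0064 0.    ]
soak_tub scene {'pixel': [219.6, 280.8], 'confidence': 0.96} [0.4821 0.327  0.    ]
soak_tub top {'pixel': [210.0, 227.6], 'confidence': 0.59} [0.4784 0.3358 0.    ]
cup_mid scene {'pixel': [283.5, 305.4], 'confidence': 0.91} [0.3178 0.24   0.0165]
cup_mid top {'pixel': [238.1, 277.9], 'confidence': 0.9} [0.3174 0.242  0.0165]
bottle_mid scene {'pixel': [249.5, 184.2], 'confidence': 0.73} [0.757  0.1298 0.087 ]
bottle_mid top {'pixel': [272.5, 140.7], 'confidence': 0.62} [0.7376 0.1247 0.087 ]
```

View pics/s0.png

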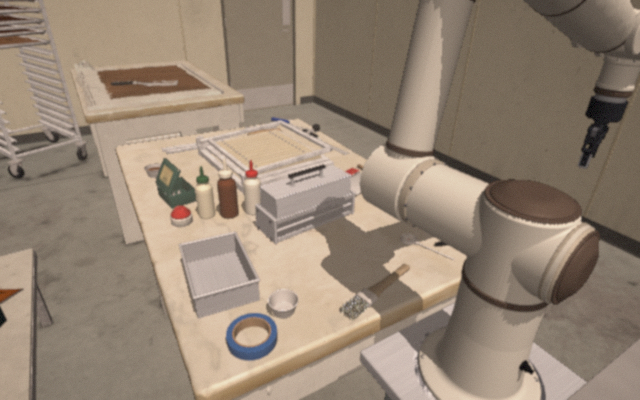

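View pics/t0.png

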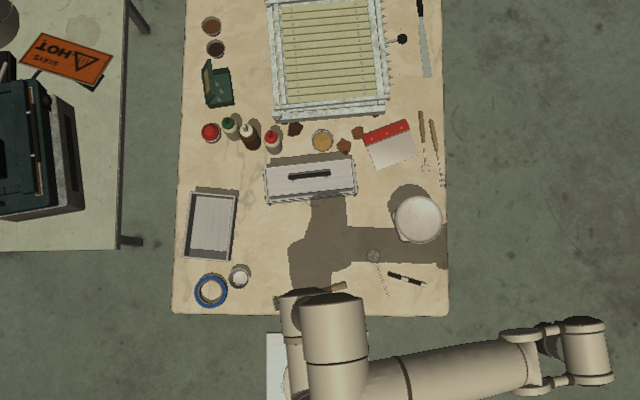

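```bash
python3 - <<'E'
from h import *
np.set_printoptions(precision=4,suppress=True)
t=cv2.imread('pics/t0.png');s=cv2.imread('pics/s0.png')
cv2.imwrite('pics/t0c.png',cv2.resize(t[120:270,240:400],(800,750)[0:2] if 0 else (640,600),interpolation=cv2.INTER_CUBIC))
cv2.imwrite('pics/s0c.png',cv2.resize(s[140:260,220:380],(800,600),interpolation=cv2.INTER_CUBIC))
for p in[(418,218),(373,255),(405,278),(320,205),(310,290),(175,310),(447,312),(345,205),(262,205),(315,300)]:print(p,px2w('top',p,0))
g=cv2.cvtColor(t,cv2.COLOR_BGR2GRAY)[165:185,280:340]
ys,xs=np.where(g<50);pts=np.stack([xs+280,ys+165],1).astype(np.float32)
print(len(pts));rect=cv2.minAreaRect(pts);print(rect)
b=cv2.boxPoints(rect);w=np.array([px2w('top',p,.167) for p in b]);print(w, w.mean(0))
E
```

```text
(418, 218) [ 0.4968 -0.3328  0.    ]
(373, 255) [ 0.3813 -0.1844  0.    ]
(405, 278) [ 0.3071 -0.2832  0.    ]
(320, 205) [ 0.5449 -0.0186  0.    ]
(310, 290) [0.2752 0.0178 0.    ]
(175, 310) [0.2211 0.4428 0.    ]
(447, 312) [ 0.1994 -0.4103  0.    ]
(345, 205) [ 0.5434 -0.0993  0.    ]
(262, 205) [0.5484 0.1686 0.    ]
(315, 300) [0.2439 0.0026 0.    ]
154
((309.0548400878906, 175.01197814941406), (4.296835899353027, 40.518104553222656), 83.8844985961914)
[[ 0.6129  0.0702  0.167 ]
 [ 0.6234 -0.047   0.167 ]
 [ 0.6107 -0.0481  0.167 ]
 [ 0.6002  0.069   0.167 ]] [0.6118 0.011  0.167 ]
```

View pics/t0c.png

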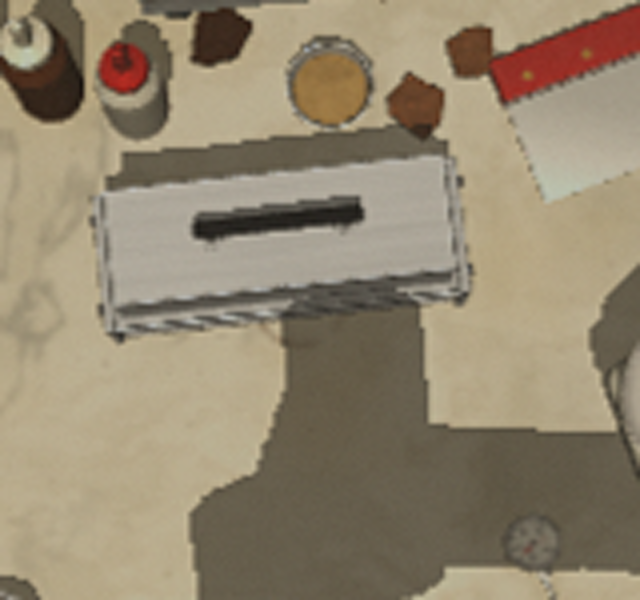

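View pics/s0c.png

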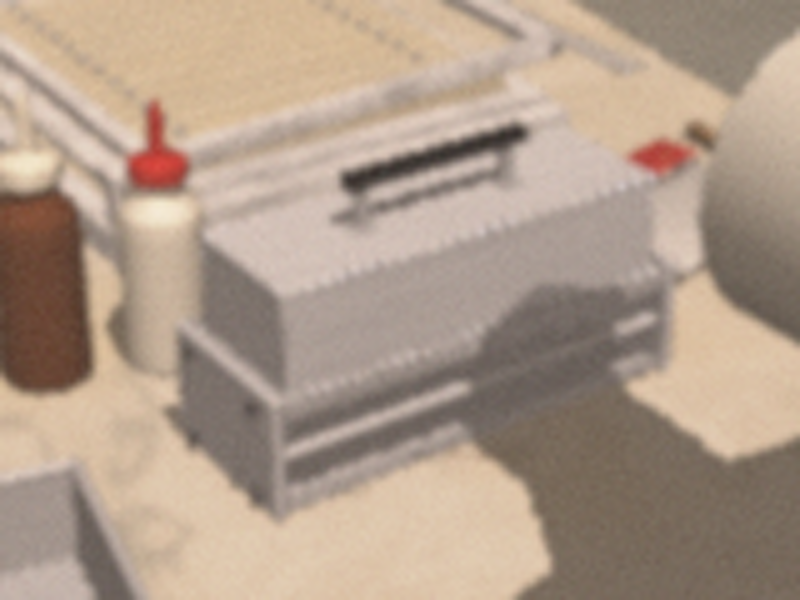

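```bash
cat >> h.py <<'E'
def pose():
    s=r.state();w,x,y,z=s['eef_rot']
    from scipy.spatial.transform import Rotation as Ro
    M=Ro.from_quat([x,y,z,w]).as_matrix();return np.array(s['ee_pos']),M
def go(target=None,theta=None):
    p,M=pose();th=np.degrees(np.arctan2(M[1,0],M[0,0]))
    print('pos',p.round(4),'theta',round(th,2),'down',M[:,2].round(4))
    if target is not None:
        print('shift',(M.T@(np.array(target)-p)).round(4))
    if theta is not None: print('spin',round((th-theta+180)%360-180,2))
E
python3 - <<'E'
from h import *
np.set_printoptions(precision=4,suppress=True)
for z in (.163,.167): print(px2w('scene',(289,176),z),px2w('scene',(325,166),z))
print(w2px('scene',[.6118,.011,.163]),w2px('scene',[.6066,.0696,.163]),w2px('scene',[.617,-.0475,.163]))
for i in range(3):
  r.get_image('scene');r.get_image('top')
  for c in('scene','top'):
    d=r.tip_of('hood_handle',c)[0];print(c,d,px2w(c,d['pixel'],.163))
go([.612,.008,.26],95.1)
E
```

```text
[0.61   0.0712 0.163 ] [ 0.6187 -0.0502  0.163 ]
[0.6027 0.075  0.167 ] [ 0.6112 -0.0454  0.167 ]
[307.8083 171.2325] [290.1008 176.3584] [324.5191 166.3937]
scene {'pixel': [308.0, 173.1], 'confidence': 0.78} [0.601  0.0166 0.163 ]
top {'pixel': [308.9, 174.7], 'confidence': 0.89} [0.6135 0.0116 0.163 ]
scene {'pixel': [307.5, 174.6], 'confidence': 0.63} [0.5933 0.0226 0.163 ]
top {'pixel': [310.6, 176.8], 'confidence': 0.78} [0.6072 0.0067 0.163 ]
scene {'pixel': [308.2, 170.9], 'confidence': 0.69} [0.6132 0.0089 0.163 ]
top {'pixel': [309.4, 173.5], 'confidence': 0.96} [0.617 0.01  0.163]
pos [ 0.172  -0.5487  0.2533] theta 17.41 down [-0. -0. -1.]
shift [ 0.5864 -0.3996 -0.0067]
spin -77.69
```

Call:
step_arm(translation=[[0.5875,-0.4,-0.0067],[0.5875,-0.4,-0.0067],[0.5875,-0.4,-0.0067],[0.5875,-0.4,-0.0067],[0.5875,-0.4,-0.0067],[0.5875,-0.4,-0.0067],[0.5875,-0.4,-0.0067],[0.5875,-0.4,-0.0067],[0.5875,-0.4,-0.0067],[0.5875,-0.4,-0.0067],[0.5875,-0.4,-0.0067],[0.5875,-0.4,-0.0067],[0.5875,-0.4,-0.0067],[0.5875,-0.4,-0.0067],[0.5875,-0.4,-0.0067],[0.5875,-0.4,-0.0067],[0.5875,-0.4,-0.0067],[0.5875,-0.4,-0.0067],[0.5875,-0.4,-0.0067],[0.5875,-0.4,-0.0067]], spin=[-77.4,-77.4,-77.4,-77.4,-77.4,-77.4,-77.4,-77.4,-77.4,-77.4,-77.4,-77.4,-77.4,-77.4,-77.4,-77.4,-77.4,-77.4,-77.4,-77.4], hand=[0.0854,0.0854,0.0854,0.0854,0.0854,0.0854,0.0854,0.0854,0.0854,0.0854,0.0854,0.0854,0.0854,0.0854,0.0854,0.0854,0.0854,0.0854,0.0854,0.0854], newtons=60)

```text
t: 3.2
ee_pos: [0.6126, 0.0078, 0.2602]
eef_rot: [0.0, 0.677, 0.736, 0.0]
contact_force: [-0.3, -0.4, 1.0]
width: 1.001
```

```bash
python3 - <<'E'
from h import *
go([.6125,.0105,.166],94.8)
snap('scene','s1')
E
```

```text
pos [0.6126 0.0078 0.2602] theta 94.72 down [ 2.e-04 -1.e-04 -1.e+00]
shift [0.0028 0.0001 0.0942]
spin -0.08
```

View pics/s1.png

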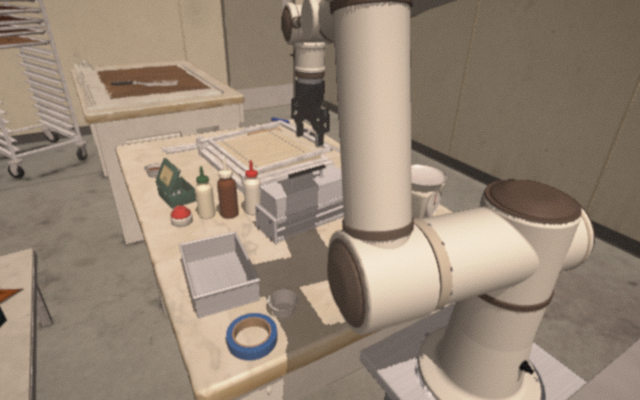

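Call:
step_arm(translation=[[0.0028,0,0.03],[0.0028,0,0.06],[0.0028,0,0.085],[0.0028,0,0.094],[0.0028,0,0.094],[0.0028,0,0.094],[0.0028,0,0.094],[0.0028,0,0.094],[0.0028,0,0.094],[0.0028,0,0.094],[0.0028,0,0.094],[0.0028,0,0.094],[0.0028,0,0.094]], spin=[0,0,0,0,0,0,0,0,0,0,0,0,0], hand=[0.0854,0.0854,0.0854,0.0854,0.0854,0.0,0.0,0.0,0.0,0.0,0.0,0.0,0.0], newtons=60)

```text
t: 4.55
ee_pos: [0.6132, 0.0115, 0.1665]
eef_rot: [0.001, 0.677, 0.736, 0.0]
contact_force: [2.3, -0.4, 1.8]
width: 0.127
```

```bash
python3 - <<'E'
from h import *
go(); print(r.state()['width']*85.4, r.state()['contact_force'],r.state()['moment'])
E
```

```text
pos [0.6132 0.0115 0.1665] theta 94.8 down [ 1.4e-03 -1.0e-04 -1.0e+00]
10.863062749517182 [ 2.32429564 -0.42038587  1.78074983] [ 0.05089261 -0.32192785 -0.0181303 ]
```

Call:
step_arm(translation=[[0,0,-0.01],[0,0,-0.03],[0,0,-0.06],[0,0,-0.085],[0,0,-0.095],[0,0,-0.095],[0,0,-0.095]], spin=[0,0,0,0,0,0,0], hand=[0.0,0.0,0.0,0.0,0.0,0.0,0.0])

```text
t: 5.25
ee_pos: [0.6117, 0.0117, 0.2592]
eef_rot: [-0.001, 0.677, 0.736, -0.001]
contact_force: [-0.0, -0.4, -4.5]
width: 0.129
```

```bash
python3 - <<'E'
from h import *
go([.42,0,.0955]); print(r.state()['width']*85.4, r.state()['contact_force'],r.state()['moment'])
snap('scene','s2')
E
```

```text
pos [0.6117 0.0117 0.2592] theta 94.81 down [-3.2e-03  5.0e-04 -1.0e+00]
shift [ 0.0043 -0.1915  0.1643]
10.976852017995686 [-0.01354232 -0.39275517 -4.47572043] [-0.01067507  0.02371822  0.02643383]
```

View pics/s2.png

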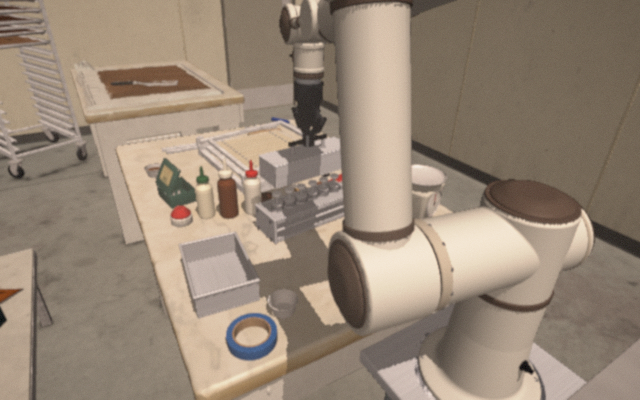

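Call:
step_arm(translation=[[0.0043,-0.03,0],[0.0043,-0.07,0],[0.0043,-0.11,0],[0.0043,-0.15,0],[0.0043,-0.18,0],[0.0043,-0.1915,0],[0.0043,-0.1915,0.03],[0.0043,-0.1915,0.06],[0.0043,-0.1915,0.09],[0.0043,-0.1915,0.12],[0.0043,-0.1915,0.145],[0.0043,-0.1915,0.157],[0.0043,-0.1915,0.163],[0.0043,-0.1915,0.165],[0.0043,-0.1915,0.165],[0.0043,-0.1915,0.165]], spin=[0,0,0,0,0,0,0,0,0,0,0,0,0,0,0,0], hand=[0.0,0.0,0.0,0.0,0.0,0.0,0.0,0.0,0.0,0.0,0.0,0.0,0.0,0.0,0.0,0.0])

```text
t: 6.9
ee_pos: [0.4225, -0.0005, 0.0971]
eef_rot: [0.001, 0.677, 0.736, 0.001]
contact_force: [-0.2, 0.0, -4.2]
width: 0.124
```

```bash
python3 - <<'E'
from h import *
go(); print(r.state()['width']*85.4, r.state()['contact_force'],r.state()['moment'])
E
```

```text
pos [ 0.4225 -0.0005  0.0971] theta 94.81 down [ 2.2e-03 -7.0e-04 -1.0e+00]
10.556810050204412 [-0.20729011  0.01542103 -4.16503763] [-0.01428952 -0.02680202  0.01647874]
```

Lower a little further until touch, open, then lift clear.

Call:
step_arm(translation=[[0,0,0.0015],[0,0,0.003],[0,0,0.003],[0,0,0.003]], spin=[0,0,0,0], hand=[0.0,0.0,0.0,0.0])

```text
t: 7.3
ee_pos: [0.4228, -0.0004, 0.0942]
eef_rot: [0.001, 0.677, 0.736, 0.001]
contact_force: [2.1, 1.6, 4.8]
width: 0.128
```

Call:
step_arm(translation=[[0,0,0],[0,0,0],[0,0,0],[0,0,0],[0,0,0],[0,0,0],[0,0,-0.03],[0,0,-0.07],[0,0,-0.11],[0,0,-0.15],[0,0,-0.17]], spin=[0,0,0,0,0,0,0,0,0,0,0], hand=[0.04,0.0854,0.0854,0.0854,0.0854,0.0854,0.0854,0.0854,0.0854,0.0854,0.0854])

```text
t: 8.4
ee_pos: [0.4228, -0.0006, 0.267]
eef_rot: [0.003, 0.677, 0.736, 0.001]
contact_force: [-0.5, 0.2, -0.9]
width: 1.002
```

```bash
python3 - <<'E'
from h import *
go()
s=snap('scene','s3');t=snap('top','t3')
cv2.imwrite('pics/s3c.png',cv2.resize(s[150:330,200:440],(800,600),interpolation=cv2.INTER_CUBIC))
cv2.imwrite('pics/t3c.png',cv2.resize(t[120:270,240:400],(640,600),interpolation=cv2.INTER_CUBIC))
for c in('scene','top'):
  for d in r.tip_of('knob_a',c): print(c,d,px2w(c,d['pixel'],.125).round(4))
E
```

```text
pos [ 0.4228 -0.0006  0.267 ] theta 94.81 down [ 0.0056 -0.0017 -1.    ]
scene {'pixel': [274.8, 192.2], 'confidence': 0.65} [0.6091 0.1157 0.125 ]
scene {'pixel': [336.7, 176.3], 'confidence': 0.58} [ 0.6102 -0.087   0.125 ]
scene {'pixel': [320.6, 177.4], 'confidence': 0.57} [ 0.6269 -0.0414  0.125 ]
scene {'pixel': [298.7, 184.8], 'confidence': 0.55} [0.6163 0.0377 0.125 ]
scene {'pixel': [311.3, 179.9], 'confidence': 0.54} [ 0.6259 -0.0092  0.125 ]
scene {'pixel': [288.7, 186.8], 'confidence': 0.52} [0.6191 0.068  0.125 ]
top {'pixel': [316.3, 176.6], 'confidence': 0.61} [ 0.6146 -0.0095  0.125 ]
top {'pixel': [343.1, 172.6], 'confidence': 0.55} [ 0.6253 -0.0899  0.125 ]
top {'pixel': [274.2, 181.5], 'confidence': 0.53} [0.6022 0.1165 0.125 ]
top {'pixel': [327.6, 174.0], 'confidence': 0.47} [ 0.6219 -0.0435  0.125 ]
top {'pixel': [286.4, 178.5], 'confidence': 0.4} [0.6106 0.0799 0.125 ]
top {'pixel': [304.1, 177.5], 'confidence': 0.38} [0.6126 0.027  0.125 ]
```

View pics/s3c.png

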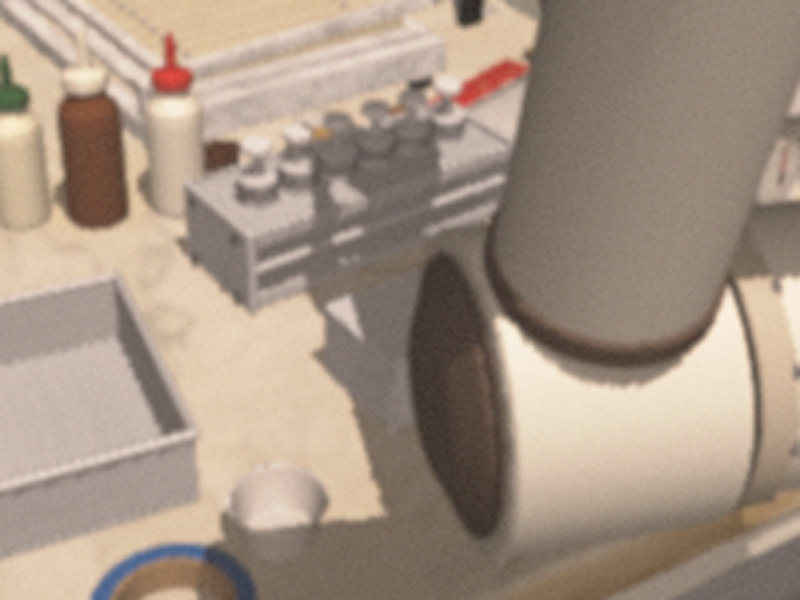

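View pics/t3c.png

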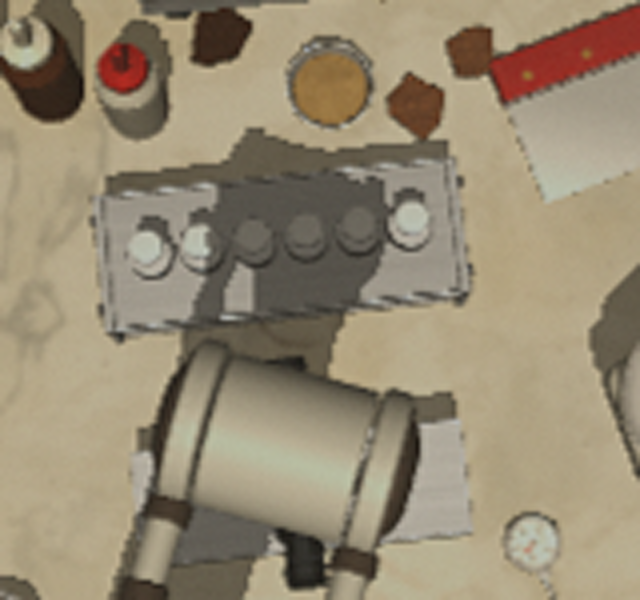

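```bash
python3 - <<'E'
from h import *
np.set_printoptions(precision=4,suppress=True)
from scipy.optimize import least_squares
ys=np.array([100,60,20,-20,-60,-100])/1e3
def fit(obs):
    f=lambda q:np.concatenate([ (q[:2]+y*np.array([-np.sin(q[2]),np.cos(q[2])])-o[:2]) for y,o in zip(ys,obs)])
    s=least_squares(f,[.61,.01,.08]);print(s.x,np.degrees(s.x[2]),np.abs(s.fun).max());return s.x
A=[px2w('top',(240+x/4,120+y/4),.125) for x,y in[(150,247),(199,242),(253,237),(306,232),(357,226),(409,219)]]
print(np.array(A));a=fit(A)
B=[px2w('scene',p,.125) for p in[(274.8,192.2),(288.7,186.8),(298.7,184.8),(311.3,179.9),(320.6,177.4),(336.7,176.3)]]
b=fit(B)
C=[px2w('top',p,.125) for p in[(274.2,181.5),(286.4,178.5),(304.1,177.5),(316.3,176.6),(327.6,174),(343.1,172.6)]]
fit(C)
q=(a+b)/2
for y in ys: print(q[:2]+y*np.array([-np.sin(q[2]),np.cos(q[2])]))
E
```

```text
[[ 0.6012  0.1066  0.125 ]
 [ 0.6043  0.07    0.125 ]
 [ 0.6073  0.0296  0.125 ]
 [ 0.6104 -0.01    0.125 ]
 [ 0.6142 -0.0482  0.125 ]
 [ 0.6188 -0.0872  0.125 ]]
[0.6094 0.0101 0.0881] 5.046651741785081 0.0031110372395399682
[0.6179 0.014  0.0281] 1.6092196348909562 0.010505740367632965
[0.6145 0.0134 0.1049] 6.0088610358620675 0.006857298137835283
[0.6078 0.1119]
[0.6102 0.0719]
[0.6125 0.032 ]
[ 0.6148 -0.0079]
[ 0.6171 -0.0479]
[ 0.6195 -0.0878]
```

```bash
python3 - <<'E'
from h import *
np.set_printoptions(precision=4,suppress=True)
P=[px2w('top',(240+x/4-.375,120+y/4-.375),.078) for x,y in[(114,334),(465,299),(94,196),(450,158)]]
P=np.array(P);print(P,P.mean(0));d=lambda i,j:np.linalg.norm(P[i]-P[j])
print(d(0,1),d(2,3),d(0,2),d(1,3)); v=P[0]-P[1]+P[2]-P[3];print(np.degrees(np.arctan2(-v[0],v[1])))
im=cv2.imread('pics/t3.png')
q=[.6125,.0105,np.radians(5)]
def W(x,y,z):return w2px('top',[q[0]+x*np.cos(q[2])-y*np.sin(q[2]),q[1]+x*np.sin(q[2])+y*np.cos(q[2]),z])
big=cv2.resize(im[120:270,240:400],(800,750),interpolation=cv2.INTER_CUBIC)[:600]
f=lambda p:tuple(int(v) for v in ((np.array(p)-[240,120])*5+2))
for x,y in[(-.054,-.142),(.054,-.142),(.054,.142),(-.054,.142)]: cv2.circle(big,f(W(x,y,.078)),3,(0,0,255),-1)
for y in(-.1,-.06,-.02,.02,.06,.1): cv2.circle(big,f(W(0,y,.125)),3,(0,0,255),-1)
for x,y in[(-.054,-.142),(.054,-.142),(.054,.142),(-.054,.142)]: cv2.circle(big,f(W(x,y,0)),3,(0,255,0),-1)
cv2.imwrite('pics/t3o.png',big)
s=cv2.imread('pics/s3.png');bs=cv2.resize(s[150:270,230:390],(800,600),interpolation=cv2.INTER_CUBIC)
def WS(x,y,z):return (w2px('scene',[q[0]+x*np.cos(q[2])-y*np.sin(q[2]),q[1]+x*np.sin(q[2])+y*np.cos(q[2]),z])-[230,150])*5+2
for x,y in[(-.054,-.142),(.054,-.142),(.054,.142),(-.054,.142)]: cv2.circle(bs,tuple(int(v) for v in WS(x,y,.078)),3,(0,0,255),-1)
for y in(-.1,-.06,-.02,.02,.06,.1): cv2.circle(bs,tuple(int(v) for v in WS(0,y,.125)),3,(0,0,255),-1)
cv2.imwrite('pics/s3o.png',bs)
E
```

```text
[[ 0.5437  0.1401  0.078 ]
 [ 0.5657 -0.1297  0.078 ]
 [ 0.6518  0.1552  0.078 ]
 [ 0.6765 -0.1212  0.078 ]] [0.6094 0.0111 0.078 ]
0.27073046014236657 0.27743936516902723 0.10912921583695138 0.11111666714415762
4.891381237122381
```

View pics/t3o.png

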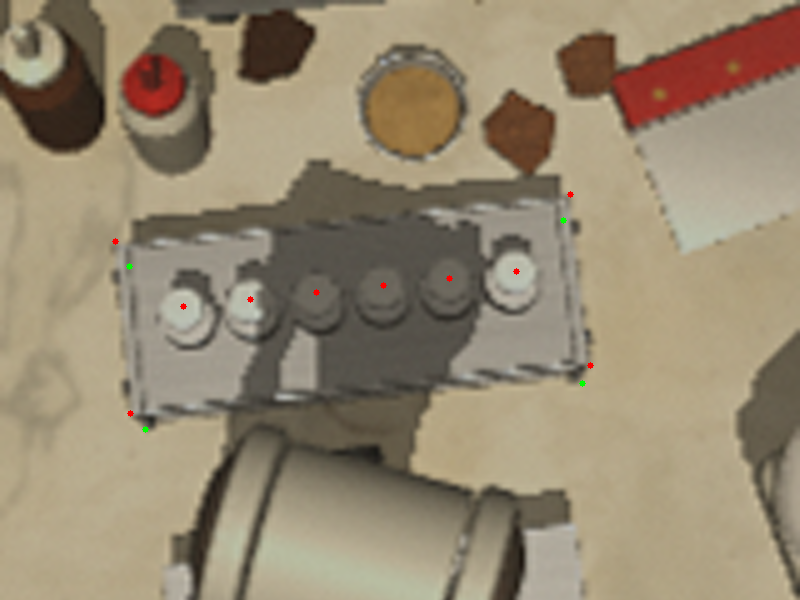

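View pics/s3o.png

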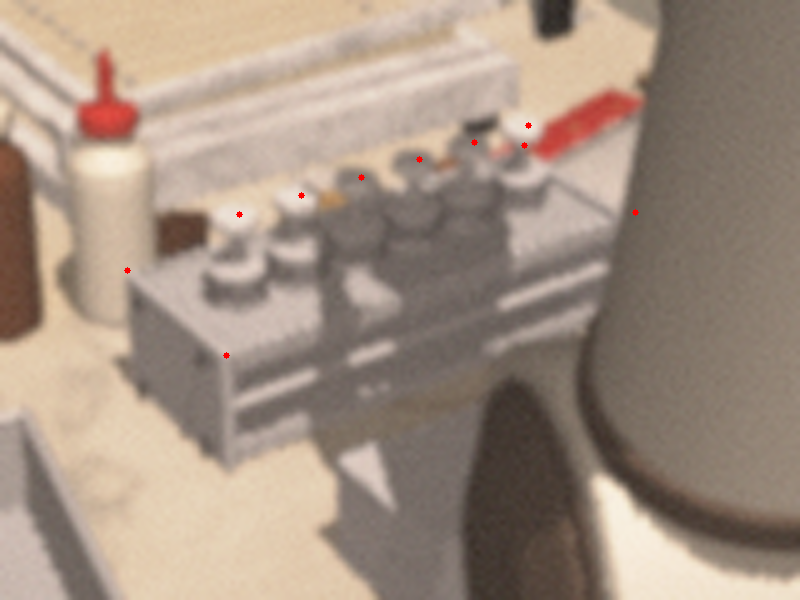

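```bash
python3 - <<'E'
from h import *
go([.6202,-.0884,.153],95)
for c in('scene','top'):
  for d in r.tip_of('hood_handle',c)[:1]: print(c,d,px2w(c,d['pixel'],.091).round(4))
E
```

```text
pos [ 4.213e-01 -1.000e-04  2.625e-01] theta 94.81 down [-3.e-04  1.e-04 -1.e+00]
shift [-0.1046  0.1908  0.1094]
spin -0.19
top {'pixel': [316.0, 240.8], 'confidence': 0.95} [ 0.4249 -0.0049  0.091 ]
```

Call:
step_arm(translation=[[-0.1046,0.1908,0],[-0.1046,0.1908,0],[-0.1046,0.1908,0],[-0.1046,0.1908,0],[-0.1046,0.1908,0],[-0.1046,0.1908,0],[-0.1046,0.1908,0.04],[-0.1046,0.1908,0.08],[-0.1046,0.1908,0.1],[-0.1046,0.1908,0.108],[-0.1046,0.1908,0.108],[-0.1046,0.1908,0.108]], spin=[0,0,0,0,0,0,0,0,0,0,0,0], hand=[0.0,0.0,0.0,0.0,0.0,0.0,0.0,0.0,0.0,0.0,0.0,0.0])

```text
t: 9.9
ee_pos: [0.6208, -0.0884, 0.1565]
eef_rot: [0.001, 0.677, 0.736, 0.0]
contact_force: [-0.2, -0.1, 0.2]
width: -0.001
```

```bash
python3 - <<'E'
from h import *
go([.6202,-.0884,.141],95); print(r.state()['width'],r.state()['contact_force'])
s=snap('scene','s4');t=snap('top','t4')
a=cv2.resize(s[140:260,240:400],(800,600),interpolation=cv2.INTER_CUBIC)
cv2.imwrite('pics/s4c.png',a)
E
```

```text
pos [ 0.6208 -0.0884  0.1565] theta 94.82 down [ 1.9e-03 -6.0e-04 -1.0e+00]
shift [ 0.0001 -0.0006  0.0155]
spin -0.18
-0.001373916348886187 [-0.2049067  -0.05731401  0.19688226]
```

View pics/s4c.png

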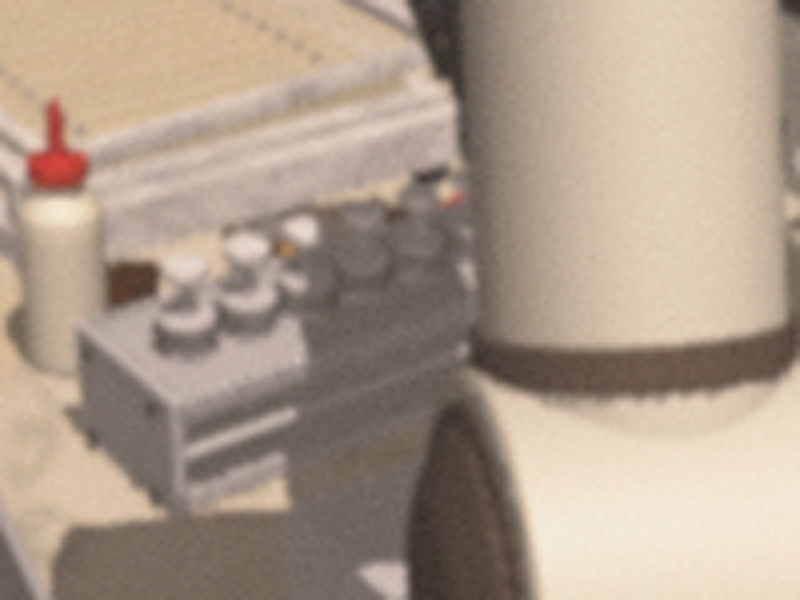

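View pics/t4.png

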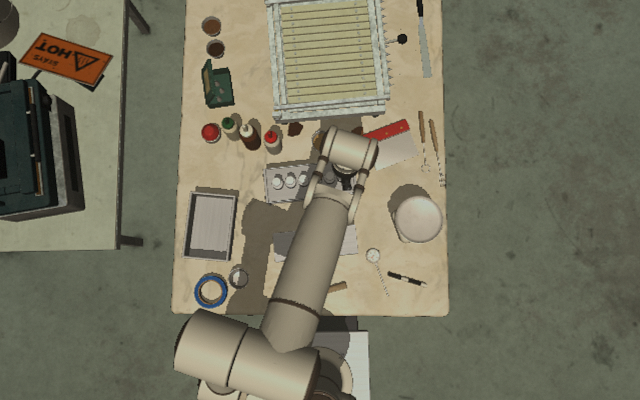

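Call:
step_arm(translation=[[0,0,0.004],[0,0,0.008],[0,0,0.01],[0,0,0.012],[0,0,0.0135],[0,0,0.0135],[0,0,0.0135]], spin=[0,0,0,0,0,0,0], hand=[0.0,0.0,0.0,0.0,0.0,0.0,0.0])

```text
t: 10.7
ee_pos: [0.621, -0.0886, 0.143]
eef_rot: [0.001, 0.677, 0.736, 0.0]
contact_force: [-2.3, -0.0, 7.1]
width: 0.002
```

Call:
step_arm(translation=[[0,0,0.001],[0,0,0.002],[0,0,0.002],[0,0,0.002]], spin=[0,0,0,0], hand=[0.0,0.0,0.0,0.0])

```text
t: 11.1
ee_pos: [0.6211, -0.0887, 0.1415]
eef_rot: [0.001, 0.677, 0.736, 0.0]
contact_force: [-2.8, 0.4, 10.1]
width: -0.002
```

Call:
step_arm(translation=[[0,0,-0.018],[0,0,-0.018],[0.02,0,-0.018],[0.04,0,-0.018],[0.04,0,-0.018],[0.04,0,-0.012],[0.04,0,-0.008],[0.04,0,-0.006],[0.04,0,-0.004],[0.04,0,-0.002],[0.04,0,0.0],[0.04,0,0.0],[0.04,0,0.0]], spin=[0,0,0,0,0,0,0,0,0,0,0,0,0], hand=[0.0,0.0,0.0,0.0,0.0,0.0,0.0,0.0,0.0,0.0,0.0,0.0,0.0])

```text
t: 12.4
ee_pos: [0.617, -0.0485, 0.1392]
eef_rot: [-0.0, 0.677, 0.736, 0.0]
contact_force: [0.1, -0.0, 0.4]
width: -0.003
```

Call:
step_arm(translation=[[0,0,0.002],[0,0,0.004],[0,0,0.006]], spin=[0,0,0], hand=[0.0,0.0,0.0])

```text
t: 12.7
ee_pos: [0.6171, -0.0485, 0.1335]
eef_rot: [0.0, 0.677, 0.736, 0.0]
contact_force: [-0.5, 0.3, 2.2]
width: -0.002
```

Sound so far (2 N at 13 mm). Push it home.

Call:
step_arm(translation=[[0,0,0.003],[0,0,0.006],[0,0,0.009],[0,0,0.011],[0,0,0.012],[0,0,0.012]], spin=[0,0,0,0,0,0], hand=[0.0,0.0,0.0,0.0,0.0,0.0])

```text
t: 13.3
ee_pos: [0.6176, -0.0486, 0.1248]
eef_rot: [0.0, 0.677, 0.736, 0.0]
contact_force: [-9.1, 2.0, 20.3]
width: -0.002
```

Call:
step_arm(translation=[[0,0,-0.035],[0,0,-0.037],[0.02,0,-0.037],[0.04,0,-0.037],[0.04,0,-0.035],[0.04,0,-0.029],[0.04,0,-0.025],[0.04,0,-0.022],[0.04,0,-0.02],[0.04,0,-0.018]], spin=[0,0,0,0,0,0,0,0,0,0], hand=[0.0,0.0,0.0,0.0,0.0,0.0,0.0,0.0,0.0,0.0])

```text
t: 14.3
ee_pos: [0.6141, -0.0095, 0.1408]
eef_rot: [0.0, 0.677, 0.736, 0.0]
contact_force: [-3.7, 0.6, 11.5]
width: -0.0
```

Call:
step_arm(translation=[[0,0,-0.015],[0,0,-0.017],[0.02,0,-0.017],[0.04,0,-0.017],[0.04,0,-0.016],[0.04,0,-0.01],[0.04,0,-0.006],[0.04,0,-0.003],[0.04,0,-0.001],[0.04,0,0.001]], spin=[0,0,0,0,0,0,0,0,0,0], hand=[0.0,0.0,0.0,0.0,0.0,0.0,0.0,0.0,0.0,0.0])

```text
t: 15.3
ee_pos: [0.6111, 0.0302, 0.1402]
eef_rot: [0.001, 0.677, 0.736, 0.0]
contact_force: [-4.5, 1.1, 12.1]
width: 0.002
```

Gummed as well. Next well (+60).

Call:
step_arm(translation=[[0,0,-0.015],[0,0,-0.017],[0.02,0.001,-0.017],[0.04,0.001,-0.017],[0.04,0.001,-0.016],[0.04,0.001,-0.01],[0.04,0.001,-0.006],[0.04,0.001,-0.003],[0.04,0.001,-0.001],[0.04,0.001,0.001]], spin=[0,0,0,0,0,0,0,0,0,0], hand=[0.0,0.0,0.0,0.0,0.0,0.0,0.0,0.0,0.0,0.0])

```text
t: 16.3
ee_pos: [0.6083, 0.0705, 0.1376]
eef_rot: [0.0, 0.677, 0.736, 0.0]
contact_force: [0.7, -0.1, 2.9]
width: -0.002
```

Sound; push home.

Call:
step_arm(translation=[[0,-0.001,0.004],[0,-0.001,0.008],[0,-0.001,0.012],[0,-0.001,0.014],[0,-0.001,0.015],[0,-0.001,0.016],[0,-0.001,0.016]], spin=[0,0,0,0,0,0,0], hand=[0.0,0.0,0.0,0.0,0.0,0.0,0.0])

```text
t: 17.0
ee_pos: [0.6085, 0.0705, 0.1248]
eef_rot: [0.002, 0.677, 0.736, 0.001]
contact_force: [-4.2, -1.9, 18.1]
width: -0.002
```

Call:
step_arm(translation=[[0,0,-0.033],[0,0,-0.035],[0.02,0,-0.035],[0.04,0,-0.035],[0.04,0,-0.033],[0.04,0,-0.027],[0.04,0,-0.023],[0.04,0,-0.02],[0.04,0,-0.018],[0.04,0,-0.016]], spin=[0,0,0,0,0,0,0,0,0,0], hand=[0.0,0.0,0.0,0.0,0.0,0.0,0.0,0.0,0.0,0.0])

```text
t: 18.0
ee_pos: [0.6035, 0.1105, 0.1374]
eef_rot: [-0.0, 0.677, 0.736, -0.0]
contact_force: [-0.8, 0.6, 2.4]
width: -0.001
```

Also sound; push home, then rise and look.

Call:
step_arm(translation=[[0,0,0.004],[0,0,0.008],[0,0,0.012],[0,0,0.014],[0,0,0.015],[0,0,0.016],[0,0,0.016]], spin=[0,0,0,0,0,0,0], hand=[0.0,0.0,0.0,0.0,0.0,0.0,0.0])

```text
t: 18.7
ee_pos: [0.604, 0.1109, 0.1248]
eef_rot: [0.0, 0.677, 0.736, -0.0]
contact_force: [-10.4, -0.8, 21.5]
width: -0.0
```

Call:
step_arm(translation=[[0,0,-0.04],[0,0,-0.08],[0,-0.05,-0.12],[0,-0.1,-0.14],[0,-0.15,-0.14],[0,-0.2,-0.14],[0,-0.2,-0.14],[0,-0.2,-0.14]], spin=[0,0,0,0,0,0,0,0], hand=[0.0,0.0,0.05,0.05,0.05,0.05,0.05,0.05])

```text
t: 19.5
ee_pos: [0.4029, 0.094, 0.2611]
eef_rot: [0.0, 0.677, 0.736, 0.0]
contact_force: [0.8, 0.3, 0.5]
width: 0.585
```

```bash
python3 - <<'E'
from h import *
go([.6202,-.0884,.2]); print(r.state()['width'],r.state()['contact_force'])
s=snap('scene','s5');t=snap('top','t5')
cv2.imwrite('pics/s5c.png',cv2.resize(s[140:260,240:400],(800,600),interpolation=cv2.INTER_CUBIC))
cv2.imwrite('pics/t5c.png',cv2.resize(t[120:300,180:420],(800,600),interpolation=cv2.INTER_CUBIC))
for d in r.tip_of('soak_tub','scene')[:1]: print(d,px2w('scene',d['pixel'],0))
for d in r.tip_of('soak_tub','top')[:1]: print(d,px2w('top',d['pixel'],0))
E
```

```text
pos [0.4029 0.094  0.2611] theta 94.8 down [ 8.e-04 -5.e-04 -1.e+00]
shift [-0.1999  0.2012  0.0613]
0.5850008779861062 [0.79747211 0.28412968 0.47048884]
{'pixel': [218.3, 281.2], 'confidence': 0.71} [0.48224754 0.33009215 0.        ]
{'pixel': [212.1, 228.2], 'confidence': 0.8} [0.47637973 0.32902915 0.        ]
```

View pics/s5c.png

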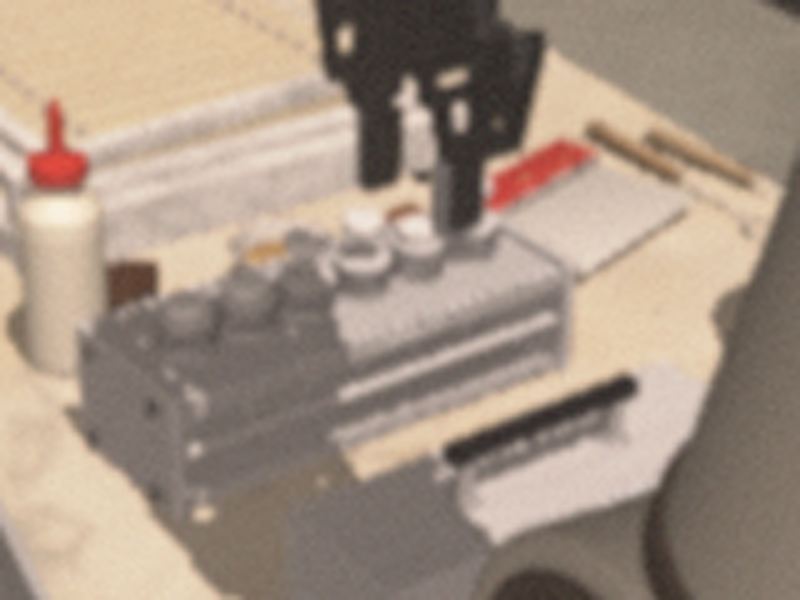

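View pics/t5c.png

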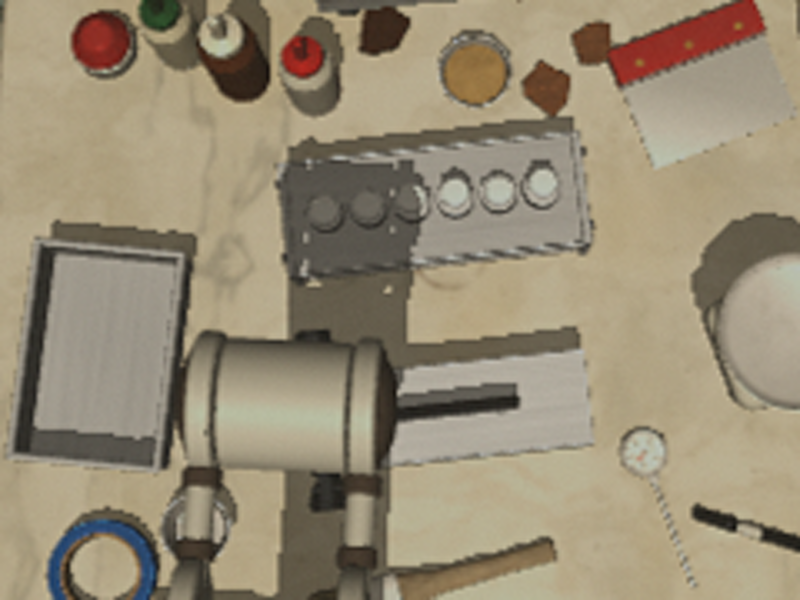

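Call:
step_arm(translation=[[-0.05,0.05,0],[-0.1,0.1,0],[-0.15,0.15,0],[-0.19,0.19,0],[-0.2,0.201,0],[-0.2,0.201,0.04],[-0.2,0.201,0.08],[-0.2,0.201,0.12],[-0.2,0.201,0.15],[-0.2,0.201,0.16],[-0.2,0.201,0.163],[-0.2,0.201,0.163]], spin=[0,0,0,0,0,0,0,0,0,0,0,0], hand=[0.06,0.06,0.06,0.06,0.06,0.06,0.06,0.06,0.06,0.06,0.06,0.06])

```text
t: 20.9
ee_pos: [0.6225, -0.0887, 0.0995]
eef_rot: [0.001, 0.677, 0.736, 0.0]
contact_force: [-0.3, 0.2, 0.4]
width: 0.701
```

Call:
step_arm(translation=[[0,0,0.001],[0,0,0.001],[0,0,0.001],[0,0,0.001],[0,0,0.001],[0,0,0.001]], spin=[0,0,0,0,0,0], hand=[0.0,0.0,0.0,0.0,0.0,0.0], newtons=50)

```text
t: 21.5
ee_pos: [0.623, -0.0888, 0.0999]
eef_rot: [0.002, 0.677, 0.736, 0.001]
contact_force: [-0.2, -0.4, 6.2]
width: 0.373
```

Call:
step_arm(translation=[[0,0,-0.01],[0,0,-0.03],[0,0,-0.05],[0,0,-0.07],[0,0,-0.1],[0,0,-0.13],[0,0,-0.14],[0,0,-0.14]], spin=[0,0,0,0,0,0,0,0], hand=[0.0,0.0,0.0,0.0,0.0,0.0,0.0,0.0])

```text
t: 22.3
ee_pos: [0.6221, -0.0886, 0.2392]
eef_rot: [0.002, 0.677, 0.736, 0.001]
contact_force: [0.7, -0.6, -0.5]
width: 0.375
```

```bash
python3 - <<'E'
from h import *
go([.43,.325,.236]); print(r.state()['width'],r.state()['contact_force'])
s=snap('scene','s6')
cv2.imwrite('pics/s6c.png',cv2.resize(s[100:280,180:420],(800,600),interpolation=cv2.INTER_CUBIC))
for p in [(44,240),(188,252),(12,458),(165,468)]: print(px2w('top',(p[0]*.3+180,p[1]*.3+120),.06))
E
```

```text
pos [ 0.6221 -0.0886  0.2392] theta 94.81 down [ 0.0032 -0.0011 -1.    ]
shift [ 0.4283 -0.1568  0.0021]
0.3749672448168252 [ 0.66664468 -0.56975561 -0.47125174]
[0.58550246 0.37555016 0.06      ]
[0.57160017 0.24079863 0.06      ]
[0.38335469 0.40168237 0.06      ]
[0.37162797 0.26101447 0.06      ]
```

View pics/s6c.png

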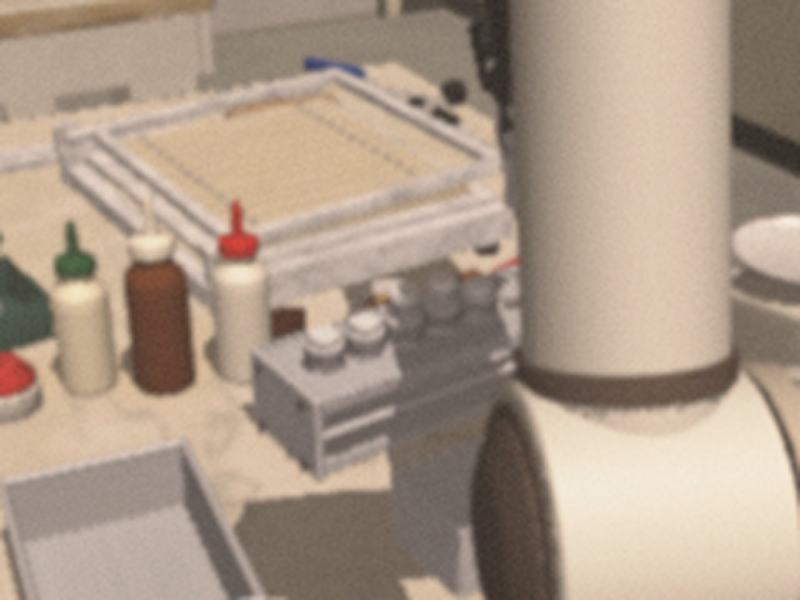

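```bash
python3 - <<'E'
from h import *
go([.53,.315,.091])
E
```

```text
pos [ 0.6212 -0.0883  0.2371] theta 94.81 down [-2.e-04  0.e+00 -1.e+00]
shift [ 0.4095 -0.0571  0.1461]
```

Call:
step_arm(translation=[[0.03,-0.004,0],[0.075,-0.01,0],[0.12,-0.016,0],[0.165,-0.023,0],[0.21,-0.03,0],[0.255,-0.036,0],[0.3,-0.042,0],[0.345,-0.048,0],[0.385,-0.054,0],[0.4095,-0.057,0],[0.4095,-0.057,0],[0.4095,-0.057,0.04],[0.4095,-0.057,0.08],[0.4095,-0.057,0.115],[0.4095,-0.057,0.135],[0.4095,-0.057,0.1445],[0.4095,-0.057,0.1445]], spin=[0,0,0,0,0,0,0,0,0,0,0,0,0,0,0,0,0], hand=[0.0,0.0,0.0,0.0,0.0,0.0,0.0,0.0,0.0,0.0,0.0,0.0,0.0,0.0,0.0,0.0,0.0])

```text
t: 24.05
ee_pos: [0.5289, 0.3136, 0.0905]
eef_rot: [-0.001, 0.677, 0.736, -0.002]
contact_force: [0.4, -0.7, -0.8]
width: 0.374
```

```bash
python3 - <<'E'
from h import *
go(); print(r.state()['width'],r.state()['contact_force'])
s=snap('scene','s7')
cv2.imwrite('pics/s7c.png',cv2.resize(s[140:320,140:380],(800,600),interpolation=cv2.INTER_CUBIC))
E
```

```text
pos [0.5289 0.3136 0.0905] theta 94.76 down [-0.0045 -0.0018 -1.    ]
0.3736874476730474 [ 0.35252564 -0.6681751  -0.8416868 ]
```

View pics/s7c.png

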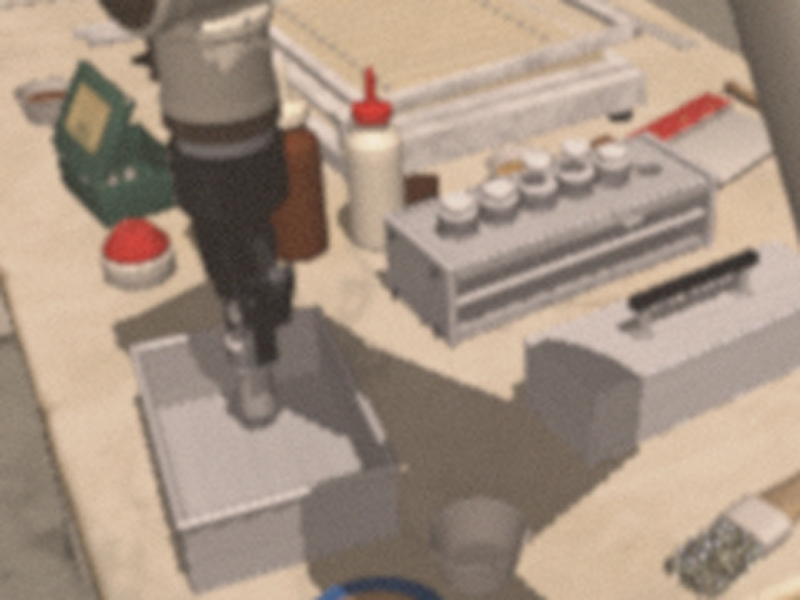

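Call:
step_arm(translation=[[0,0,0],[0,0,0],[0,0,0],[0,0,-0.02],[0,0,-0.05],[0,0,-0.09],[0,0,-0.13],[0,0,-0.16]], spin=[0,0,0,0,0,0,0,0], hand=[0.05,0.07,0.07,0.07,0.07,0.07,0.07,0.07])

```text
t: 24.9
ee_pos: [0.5311, 0.3153, 0.257]
eef_rot: [0.001, 0.677, 0.736, 0.002]
contact_force: [0.5, -0.2, 0.1]
width: 0.822
```

```bash
python3 - <<'E'
from h import *
go([.6132,-.0087,.25],95); print(r.state()['width'],r.state()['contact_force'])
s=snap('scene','s8')
cv2.imwrite('pics/s8c.png',cv2.resize(s[140:320,140:380],(800,600),interpolation=cv2.INTER_CUBIC))
E
```

```text
pos [0.5311 0.3153 0.257 ] theta 94.82 down [ 0.0043  0.0015 -1.    ]
shift [-0.3298  0.0546  0.0069]
spin -0.18
0.8220957271173607 [ 0.45620654 -0.18775529  0.14343576]
```

View pics/s8c.png

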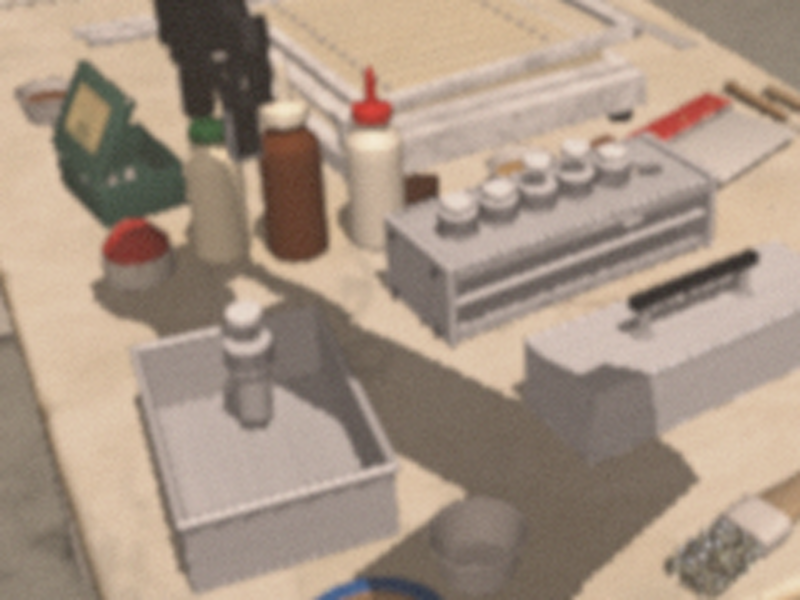

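Call:
step_arm(translation=[[-0.04,0.006,0],[-0.09,0.014,0],[-0.14,0.023,0],[-0.19,0.031,0],[-0.24,0.04,0],[-0.28,0.047,0],[-0.315,0.052,0],[-0.33,0.0545,0],[-0.33,0.0545,0],[-0.33,0.0545,0.04],[-0.33,0.0545,0.08],[-0.33,0.0545,0.12],[-0.33,0.0545,0.145],[-0.33,0.0545,0.152],[-0.33,0.0545,0.1535],[-0.33,0.0545,0.1535]], spin=[0,0,0,0,0,0,0,0,0,0,0,0,0,0,0,0], hand=[0.06,0.06,0.06,0.06,0.06,0.06,0.06,0.06,0.06,0.06,0.06,0.06,0.06,0.06,0.06,0.06])

```text
t: 26.55
ee_pos: [0.6134, -0.0087, 0.1013]
eef_rot: [0.001, 0.676, 0.736, 0.001]
contact_force: [-0.9, 0.6, 0.4]
width: 0.707
```

Call:
step_arm(translation=[[0,0,0],[0,0,0],[0,0,0],[0,0,0],[0,0,0],[0,0,0]], spin=[0,0,0,0,0,0], hand=[0.0,0.0,0.0,0.0,0.0,0.0], newtons=50)

```text
t: 27.15
ee_pos: [0.6153, -0.0096, 0.1025]
eef_rot: [0.003, 0.677, 0.736, 0.002]
contact_force: [6.6, 1.0, 4.7]
width: 0.375
```

Call:
step_arm(translation=[[0,0,-0.01],[0,0,-0.03],[0,0,-0.05],[0,0,-0.07],[0,0,-0.1],[0,0,-0.13],[0,0,-0.14],[0,0,-0.14],[0,0,-0.14]], spin=[0,0,0,0,0,0,0,0,0], hand=[0.0,0.0,0.0,0.0,0.0,0.0,0.0,0.0,0.0])

```text
t: 28.05
ee_pos: [0.6113, -0.0093, 0.2377]
eef_rot: [-0.001, 0.677, 0.736, -0.001]
contact_force: [-0.4, 1.1, -0.8]
width: 0.369
```

```bash
python3 - <<'E'
from h import *
print(r.state()['width'],r.state()['contact_force'])
s=snap('scene','s9')
go([.47,.318,.0935])
cv2.imwrite('pics/s9c.png',cv2.resize(s[80:320,140:460],(800,600),interpolation=cv2.INTER_CUBIC))
for d in r.tip_of('soak_tub','scene')[:1]: print(d,px2w('scene',d['pixel'],0))
E
```

```text
0.36911438598358204 [-0.4139668   1.14793805 -0.83194745]
pos [ 0.6111 -0.0092  0.2371] theta 94.8 down [-3.9e-03  8.0e-04 -1.0e+00]
shift [ 0.3377 -0.1127  0.1444]
{'pixel': [283.4, 304.2], 'confidence': 0.59} [0.33659129 0.23112175 0.        ]
```

View pics/s9c.png

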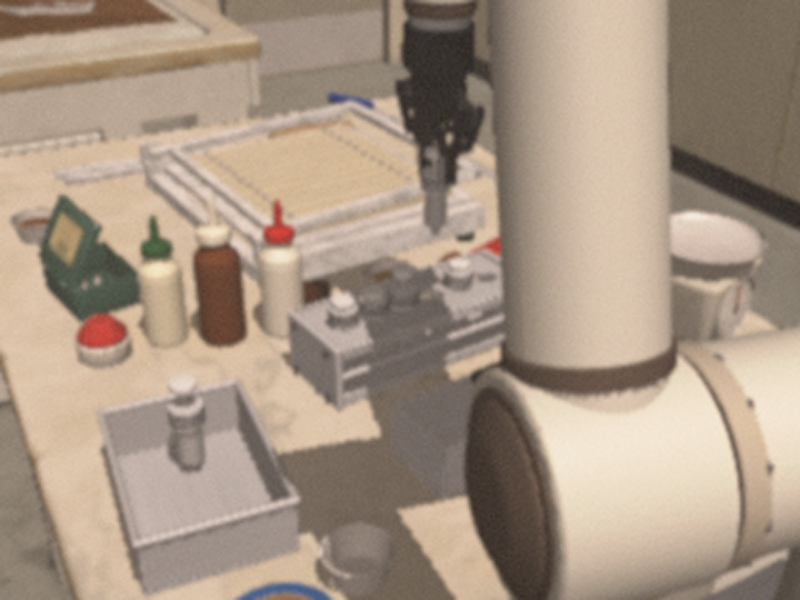

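```bash
python3 - <<'E'
from h import *
go([.46,.293,.0935])
E
```

```text
pos [ 0.611  -0.0092  0.237 ] theta 94.8 down [-4.2e-03  9.0e-04 -1.0e+00]
shift [ 0.3136 -0.1246  0.1444]
```

Call:
step_arm(translation=[[0.03,-0.012,0],[0.07,-0.028,0],[0.11,-0.044,0],[0.15,-0.06,0],[0.19,-0.076,0],[0.23,-0.092,0],[0.27,-0.108,0],[0.3,-0.12,0],[0.3136,-0.1246,0],[0.3136,-0.1246,0],[0.3136,-0.1246,0.04],[0.3136,-0.1246,0.08],[0.3136,-0.1246,0.115],[0.3136,-0.1246,0.133],[0.3136,-0.1246,0.142],[0.3136,-0.1246,0.142],[0.3136,-0.1246,0.142]], spin=[0,0,0,0,0,0,0,0,0,0,0,0,0,0,0,0,0], hand=[0.0,0.0,0.0,0.0,0.0,0.0,0.0,0.0,0.0,0.0,0.0,0.0,0.0,0.0,0.0,0.0,0.0])

```text
t: 29.85
ee_pos: [0.463, 0.2924, 0.0986]
eef_rot: [0.001, 0.677, 0.736, 0.001]
contact_force: [0.2, 1.1, -0.4]
width: 0.369
```

```bash
python3 - <<'E'
from h import *
go(); print(r.state()['width'],r.state()['contact_force'])
s=snap('scene','s10')
cv2.imwrite('pics/s10c.png',cv2.resize(s[140:320,140:380],(800,600),interpolation=cv2.INTER_CUBIC))
E
```

```text
pos [0.463  0.2924 0.0986] theta 94.76 down [ 1.8e-03  4.0e-04 -1.0e+00]
0.369252634885555 [ 0.16774736  1.05317438 -0.41939107]
```

View pics/s10c.png

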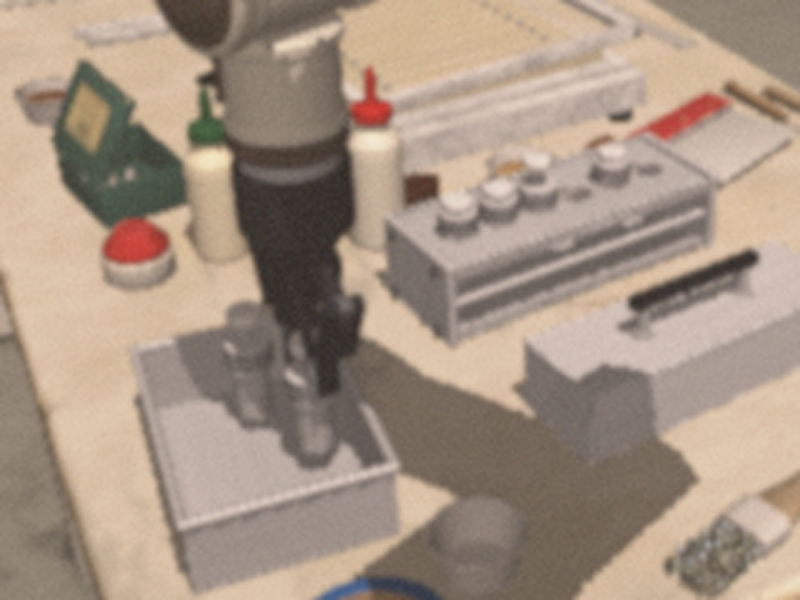

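Lower 4 mm more, release and rise.

Call:
step_arm(translation=[[0,0,0.002],[0,0,0.004],[0,0,0.004],[0,0,0.004]], spin=[0,0,0,0], hand=[0.0,0.0,0.0,0.0])

```text
t: 30.3
ee_pos: [0.4618, 0.2928, 0.0936]
eef_rot: [0.0, 0.677, 0.736, 0.0]
contact_force: [-0.4, -0.2, -1.1]
width: 0.375
```

Call:
step_arm(translation=[[0,0,0],[0,0,0],[0,0,0],[0,0,-0.02],[0,0,-0.05],[0,0,-0.09],[0,0,-0.13],[0,0,-0.155],[0,0,-0.155]], spin=[0,0,0,0,0,0,0,0,0], hand=[0.045,0.055,0.055,0.055,0.055,0.055,0.055,0.055,0.055])

```text
t: 31.2
ee_pos: [0.4642, 0.2936, 0.2538]
eef_rot: [0.002, 0.677, 0.736, 0.004]
contact_force: [-0.2, 0.5, 0.3]
width: 0.643
```

```bash
python3 - <<'E'
from h import *
print(r.state()['width'],r.state()['contact_force'])
s=snap('scene','s11')
go([.6105,.0311,.098],95)
cv2.imwrite('pics/s11c.png',cv2.resize(s[140:320,140:380],(800,600),interpolation=cv2.INTER_CUBIC))
E
```

```text
0.6430620207925666 [-0.15703182  0.48452209  0.2645579 ]
pos [0.463  0.2932 0.2509] theta 94.81 down [ 0.0046  0.0017 -1.    ]
shift [-0.2737  0.1243  0.1531]
spin -0.19
```

View pics/s11c.png

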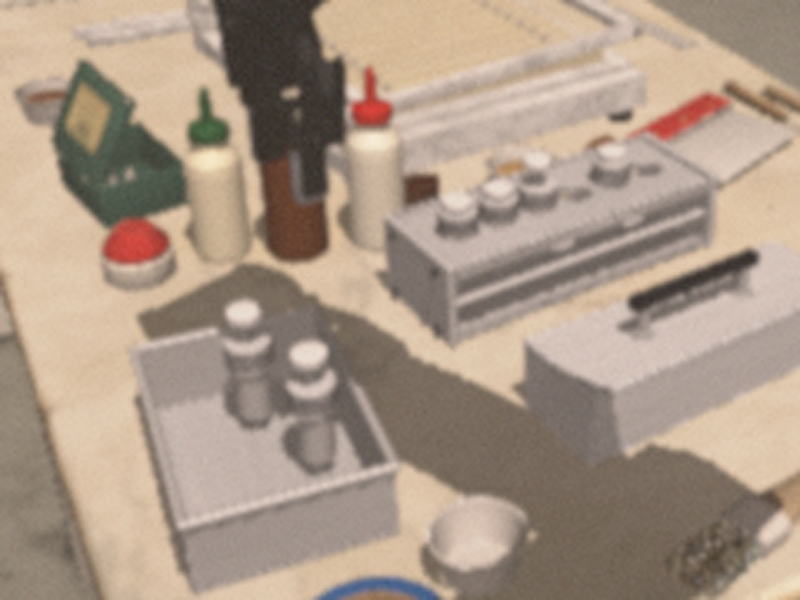

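Both stand in the tub. Third: well +20.

Call:
step_arm(translation=[[-0.04,0.018,0],[-0.085,0.038,0],[-0.13,0.058,0],[-0.175,0.08,0],[-0.22,0.1,0],[-0.255,0.116,0],[-0.273,0.1243,0],[-0.273,0.1243,0],[-0.273,0.1243,0.04],[-0.273,0.1243,0.08],[-0.273,0.1243,0.12],[-0.273,0.1243,0.142],[-0.273,0.1243,0.15],[-0.273,0.1243,0.151],[-0.273,0.1243,0.151],[-0.273,0.1243,0.151]], spin=[0,0,0,0,0,0,0,0,0,0,0,0,0,0,0,0], hand=[0.06,0.06,0.06,0.06,0.06,0.06,0.06,0.06,0.06,0.06,0.06,0.06,0.06,0.06,0.06,0.06])

```text
t: 32.85
ee_pos: [0.6098, 0.0313, 0.0996]
eef_rot: [0.001, 0.677, 0.736, 0.001]
contact_force: [-0.2, 0.3, 0.1]
width: 0.703
```

Call:
step_arm(translation=[[0,0,0],[0,0,0],[0,0,0],[0,0,0],[0,0,0],[0,0,0]], spin=[0,0,0,0,0,0], hand=[0.0,0.0,0.0,0.0,0.0,0.0], newtons=50)

```text
t: 33.45
ee_pos: [0.6115, 0.0309, 0.1]
eef_rot: [0.003, 0.677, 0.736, 0.002]
contact_force: [5.1, 0.2, 3.0]
width: 0.374
```

Call:
step_arm(translation=[[0,0,-0.01],[0,0,-0.03],[0,0,-0.05],[0,0,-0.07],[0,0,-0.1],[0,0,-0.13],[0,0,-0.14],[0,0,-0.14],[0,0,-0.14]], spin=[0,0,0,0,0,0,0,0,0], hand=[0.0,0.0,0.0,0.0,0.0,0.0,0.0,0.0,0.0])

```text
t: 34.35
ee_pos: [0.6077, 0.0311, 0.2358]
eef_rot: [-0.001, 0.677, 0.736, -0.001]
contact_force: [-0.4, 0.3, -2.1]
width: 0.367
```

```bash
python3 - <<'E'
from h import *
print(r.state()['width'],r.state()['contact_force'])
s=snap('scene','s12')
go([.455,.35,.0935])
cv2.imwrite('pics/s12c.png',cv2.resize(s[80:320,140:460],(800,600),interpolation=cv2.INTER_CUBIC))
E
```

```text
0.3671885268333834 [-0.35216813  0.33124094 -2.13749011]
pos [0.6074 0.0312 0.2352] theta 94.8 down [-3.8e-03  6.0e-04 -1.0e+00]
shift [ 0.3303 -0.1247  0.1424]
```

View pics/s12c.png

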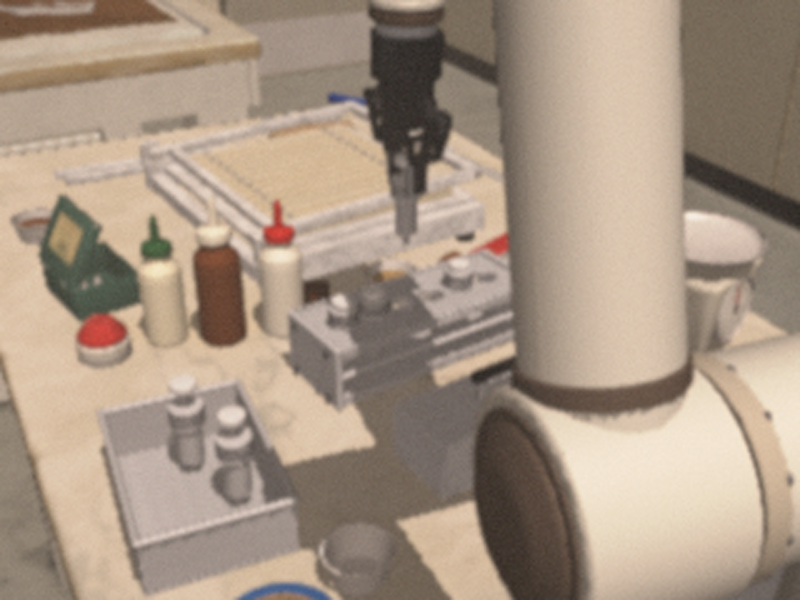

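Call:
step_arm(translation=[[0.03,-0.011,0],[0.07,-0.026,0],[0.11,-0.041,0],[0.15,-0.057,0],[0.19,-0.072,0],[0.23,-0.087,0],[0.27,-0.103,0],[0.31,-0.118,0],[0.332,-0.128,0],[0.332,-0.128,0],[0.332,-0.128,0.04],[0.332,-0.128,0.08],[0.332,-0.128,0.115],[0.332,-0.128,0.133],[0.332,-0.128,0.142],[0.332,-0.128,0.142],[0.332,-0.128,0.142],[0.332,-0.128,0.142]], spin=[0,0,0,0,0,0,0,0,0,0,0,0,0,0,0,0,0,0], hand=[0.0,0.0,0.0,0.0,0.0,0.0,0.0,0.0,0.0,0.0,0.0,0.0,0.0,0.0,0.0,0.0,0.0,0.0])

```text
t: 36.2
ee_pos: [0.4543, 0.3516, 0.0971]
eef_rot: [0.001, 0.677, 0.736, 0.001]
contact_force: [-0.1, -0.2, -2.2]
width: 0.378
```

```bash
python3 - <<'E'
from h import *
go(); print(r.state()['width'],r.state()['contact_force'])
s=snap('scene','s13')
cv2.imwrite('pics/s13c.png',cv2.resize(s[140:320,140:380],(800,600),interpolation=cv2.INTER_CUBIC))
E
```

```text
pos [0.4543 0.3516 0.0971] theta 94.8 down [ 0.0026  0.0012 -1.    ]
0.3780632682604766 [-0.06145694 -0.22929094 -2.22565663]
```

View pics/s13c.png

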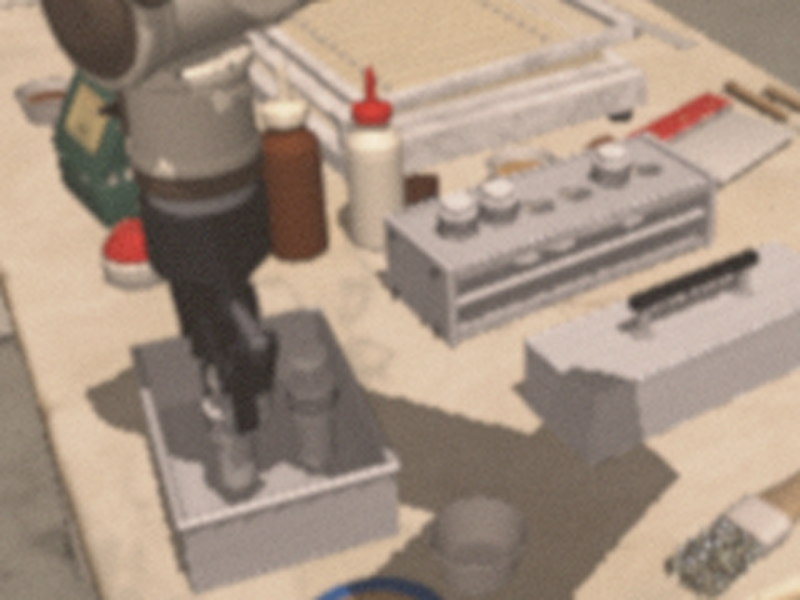

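Call:
step_arm(translation=[[0,0,0.002],[0,0,0.004],[0,0,0.004],[0,0,0.004]], spin=[0,0,0,0], hand=[0.0,0.0,0.0,0.0])

```text
t: 36.65
ee_pos: [0.4531, 0.3512, 0.0914]
eef_rot: [-0.0, 0.677, 0.736, -0.0]
contact_force: [0.1, -0.1, -1.2]
width: 0.375
```

Call:
step_arm(translation=[[0,0,0],[0,0,0],[0,0,0],[0,0,-0.02],[0,0,-0.05],[0,0,-0.09],[0,0,-0.13],[0,0,-0.155],[0,0,-0.155]], spin=[0,0,0,0,0,0,0,0,0], hand=[0.045,0.055,0.055,0.055,0.055,0.055,0.055,0.055,0.055])

```text
t: 37.55
ee_pos: [0.4555, 0.3524, 0.252]
eef_rot: [0.002, 0.677, 0.736, 0.004]
contact_force: [0.2, 0.9, 0.2]
width: 0.644
```

```bash
python3 - <<'E'
from h import *
print(r.state()['width'],r.state()['contact_force'])
s=snap('scene','s14')
go([.422,-.0005,.25],95)
cv2.imwrite('pics/s14c.png',cv2.resize(s[140:320,140:380],(800,600),interpolation=cv2.INTER_CUBIC))
t=snap('top','t14')
cv2.imwrite('pics/t14c.png',cv2.resize(t[120:300,180:420],(800,600),interpolation=cv2.INTER_CUBIC))
E
```

```text
0.6440602341899654 [0.22415222 0.89189486 0.19974287]
pos [0.4543 0.3518 0.249 ] theta 94.81 down [ 0.0046  0.0022 -1.    ]
shift [-0.3483 -0.0617 -0.0019]
spin -0.19
```

View pics/s14c.png

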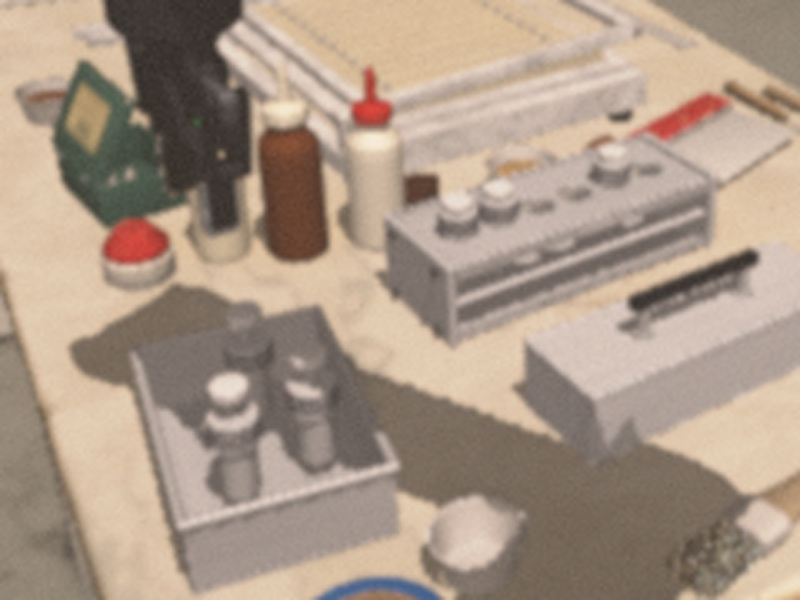

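View pics/t14c.png

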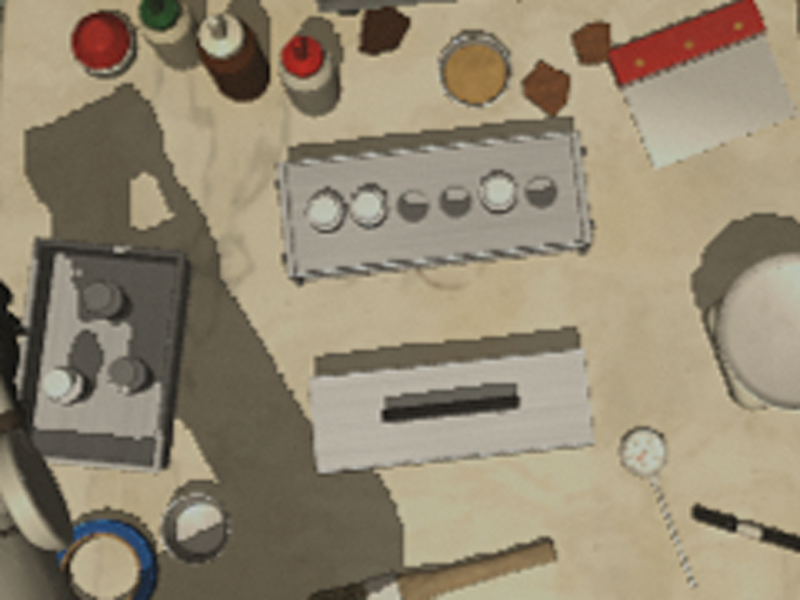

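```bash
python3 - <<'E'
from h import *
np.set_printoptions(precision=4,suppress=True)
t=cv2.imread('pics/t14.png');g=cv2.cvtColor(t,cv2.COLOR_BGR2GRAY)
print('old tub diff etc');
m=np.zeros_like(g);m[232:250,288:342]=(g[232:250,288:342]<50)
ys,xs=np.where(m);rect=cv2.minAreaRect(np.stack([xs,ys],1).astype(np.float32));print(rect)
b=cv2.boxPoints(rect);w=np.array([px2w('top',p,.095) for p in b]);c=w.mean(0);print(c)
i=np.argsort(w[:,1]);v=w[i[2:]].mean(0)-w[i[:2]].mean(0);print('yaw',np.degrees(np.arctan2(-v[0],v[1])),np.linalg.norm(v))
for cam in('scene','top'):
  for k in range(2):
    r.get_image(cam);d=r.tip_of('hood_handle',cam)[:1]
    if d:print(cam,d[0],px2w(cam,d[0]['pixel'],.091))
# bank from rims
C=np.array([px2w('top',(180+x*.3-.35,120+y*.3-.35),.078) for x,y in[(296,279),(587,249),(281,168),(577,137)]]);print(C,C.mean(0))
# wells at deck z=.072
for x,y in [(325,212),(368,206),(413,206),(455,200),(498,192),(540,190)]: print(px2w('top',(180+x*.3-.35,120+y*.3-.35),.09))
E
```

```text
old tub diff etc
((314.504638671875, 242.04794311523438), (3.2750229835510254, 39.3965950012207), 84.47245788574219)
[ 0.421  -0.0004  0.095 ]
yaw 4.45008747667494 0.11814056858892782
scene {'pixel': [347.9, 223.7], 'confidence': 0.66} [0.4235 0.0014 0.091 ]
scene {'pixel': [350.1, 223.2], 'confidence': 0.83} [ 0.4226 -0.0049  0.091 ]
top {'pixel': [329.9, 176.0], 'confidence': 0.18} [ 0.6221 -0.0509  0.091 ]
[[ 0.543   0.1391  0.078 ]
 [ 0.5658 -0.1293  0.078 ]
 [ 0.6472  0.1526  0.078 ]
 [ 0.6713 -0.123   0.078 ]] [0.6068 0.0099 0.078 ]
[0.6029 0.1109 0.09  ]
[0.6077 0.0714 0.09  ]
[0.6069 0.0301 0.09  ]
[ 0.6118 -0.0086  0.09  ]
[ 0.6185 -0.0482  0.09  ]
[ 0.6196 -0.0868  0.09  ]
```

Call:
step_arm(translation=[[-0.05,-0.009,0],[-0.1,-0.018,0],[-0.15,-0.027,0],[-0.2,-0.036,0],[-0.25,-0.045,0],[-0.3,-0.054,0],[-0.335,-0.06,0],[-0.348,-0.062,0],[-0.348,-0.062,0],[-0.348,-0.062,0],[-0.348,-0.062,0],[-0.348,-0.062,0]], spin=[0,0,0,0,0,0,0,0,0,0,0,0], hand=[0.07,0.0854,0.0854,0.0854,0.0854,0.0854,0.0854,0.0854,0.0854,0.0854,0.0854,0.0854])

```text
t: 39.25
ee_pos: [0.4206, 0.0002, 0.2464]
eef_rot: [-0.0, 0.676, 0.737, 0.0]
contact_force: [0.4, -0.3, 0.5]
width: 0.998
```

```bash
python3 - <<'E'
from h import *
s=snap('scene','s15')
go([.422,-.0005,.0945],94.9)
cv2.imwrite('pics/s15c.png',cv2.resize(s[140:320,160:400],(800,600),interpolation=cv2.INTER_CUBIC))
E
```

```text
pos [4.206e-01 1.000e-04 2.464e-01] theta 94.91 down [-2.e-04  2.e-04 -1.e+00]
shift [-0.0008  0.0014  0.1519]
spin 0.01
```

View pics/s15c.png

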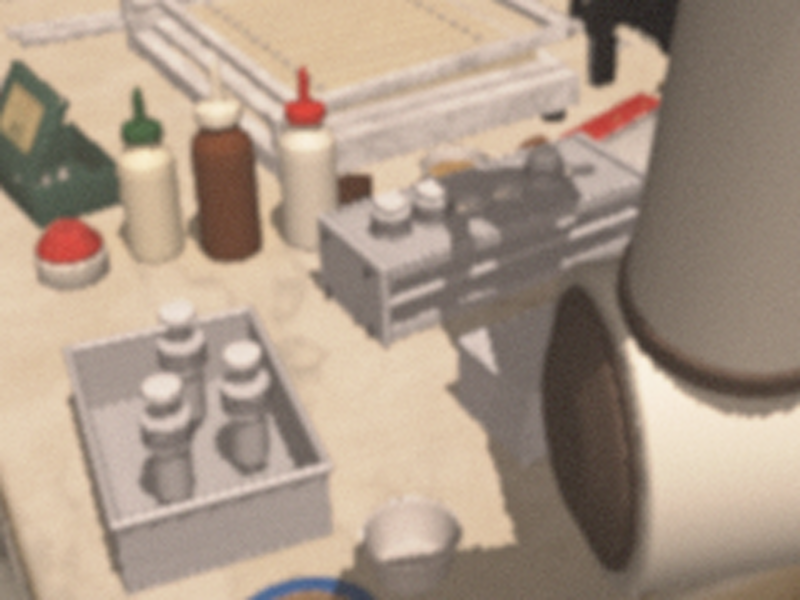

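Call:
step_arm(translation=[[0,0.001,0.04],[0,0.001,0.08],[0,0.001,0.115],[0,0.001,0.14],[0,0.001,0.15],[0,0.001,0.1515],[0,0.001,0.1515],[0,0.001,0.1515],[0,0.001,0.1515],[0,0.001,0.1515],[0,0.001,0.1515],[0,0.001,0.1515],[0,0.001,0.1515],[0,0.001,0.1515],[0,0.001,0.1515]], spin=[0,0,0,0,0,0,0,0,0,0,0,0,0,0,0], hand=[0.0854,0.0854,0.0854,0.0854,0.0854,0.0854,0.0854,0,0,0,0,0,0,0,0], newtons=60)

```text
t: 40.8
ee_pos: [0.422, -0.0008, 0.0952]
eef_rot: [0.0, 0.677, 0.736, 0.0]
contact_force: [2.4, 1.0, 0.4]
width: 0.129
```

Call:
step_arm(translation=[[0,0,-0.02],[0,0,-0.05],[0,0,-0.09],[0,0,-0.13],[0,0,-0.16],[0,0,-0.17],[0,0,-0.17],[0,0,-0.17]], spin=[0,0,0,0,0,0,0,0], hand=[0,0,0,0,0,0,0,0])

```text
t: 41.6
ee_pos: [0.4204, -0.0004, 0.2626]
eef_rot: [-0.002, 0.677, 0.736, -0.001]
contact_force: [-0.7, 0.3, -3.6]
width: 0.128
```

```bash
python3 - <<'E'
from h import *
np.set_printoptions(precision=4,suppress=True)
print(r.state()['width'],r.state()['contact_force'],r.state()['moment'])
s=snap('scene','s16');t=snap('top','t16')
go([.6117,.0112,.264],95)
cv2.imwrite('pics/s16c.png',cv2.resize(s[100:340,100:420],(800,600),interpolation=cv2.INTER_CUBIC))
cv2.imwrite('pics/t16c.png',cv2.resize(t[120:300,180:420],(800,600),interpolation=cv2.INTER_CUBIC))
E
```

```text
0.1281005808677906 [-0.7054  0.2802 -3.5988] [-0.0487 -0.0023 -0.0047]
pos [ 0.4202 -0.0003  0.2624] theta 94.81 down [-0.0048  0.0014 -1.    ]
shift [-0.0046  0.1917 -0.0025]
spin -0.19
```

View pics/s16c.png

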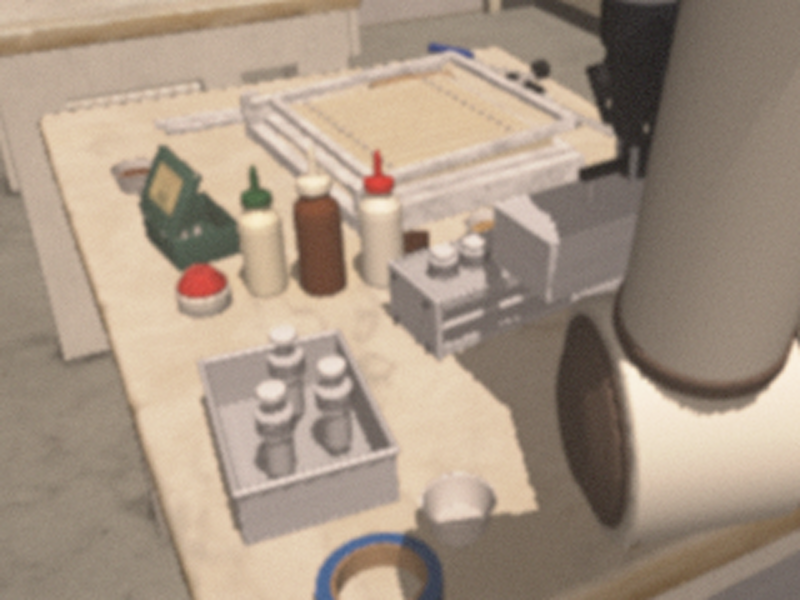

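View pics/t16c.png

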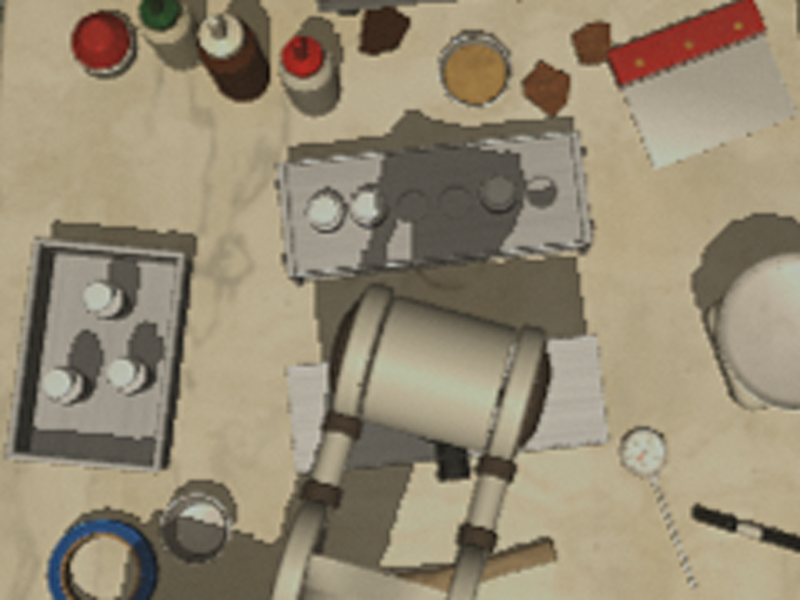

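```bash
python3 - <<'E'
from h import *
np.set_printoptions(precision=4,suppress=True)
print(px2w('top',(180+448*.3-.35,120+403*.3-.35),.23))
C=np.array([px2w('top',(180+x*.3-.35,120+y*.3-.35),.23) for x,y in[(288,365),(300,472),(597,335),(607,440)]]);print(C,C.mean(0))
go([.6117,.0112,.264],95)
E
```

```text
[ 0.4181 -0.0014  0.23  ]
[[ 0.4516  0.1292  0.23  ]
 [ 0.3644  0.1197  0.23  ]
 [ 0.4715 -0.1246  0.23  ]
 [ 0.3856 -0.1302  0.23  ]] [ 0.4183 -0.0015  0.23  ]
pos [ 0.4202 -0.0003  0.2624] theta 94.81 down [-0.0048  0.0014 -1.    ]
shift [-0.0046  0.1917 -0.0025]
spin -0.19
```

Call:
step_arm(translation=[[-0.001,0.03,0],[-0.002,0.07,0],[-0.003,0.11,0],[-0.004,0.15,0],[-0.0046,0.18,0],[-0.0046,0.1917,0],[-0.0046,0.1917,0],[-0.0046,0.1917,0.02],[-0.0046,0.1917,0.05],[-0.0046,0.1917,0.07],[-0.0046,0.1917,0.08],[-0.0046,0.1917,0.082],[-0.0046,0.1917,0.082],[-0.0046,0.1917,0.082],[-0.0046,0.1917,0.082]], spin=[0,0,0,0,0,0,0,0,0,0,0,0,0,0,0], hand=[0,0,0,0,0,0,0,0,0,0,0,0,0,0,0])

```text
t: 43.2
ee_pos: [0.6137, 0.0106, 0.1845]
eef_rot: [0.001, 0.677, 0.736, 0.001]
contact_force: [0.4, 0.7, -4.2]
width: 0.129
```

```bash
python3 - <<'E'
from h import *
print(r.state()['width'],r.state()['contact_force'],r.state()['moment'])
s=snap('scene','s17')
go([.6117,.0112,.1665],95)
cv2.imwrite('pics/s17c.png',cv2.resize(s[130:280,210:410],(800,600),interpolation=cv2.INTER_CUBIC))
E
```

```text
0.12916548671844139 [ 0.43460892  0.65627325 -4.16592345] [-0.02331419  0.00184575 -0.03620668]
pos [0.6136 0.0107 0.1843] theta 94.81 down [ 2.1e-03 -3.0e-04 -1.0e+00]
shift [ 0.0007 -0.0019  0.0178]
spin -0.19
```

View pics/s17c.png

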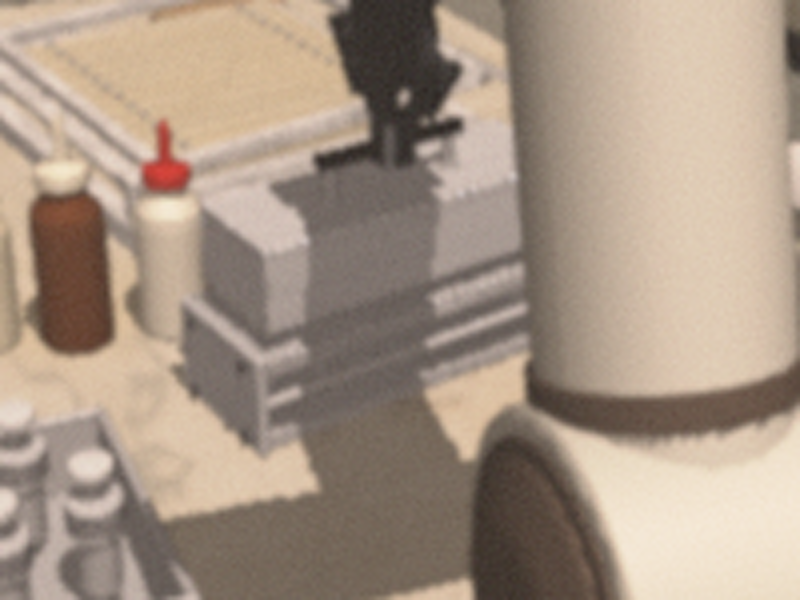

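Call:
step_arm(translation=[[0.0005,-0.001,0.004],[0.0005,-0.001,0.008],[0.0005,-0.001,0.011],[0.0005,-0.001,0.013],[0.0005,-0.001,0.013],[0.0005,-0.001,0.013]], spin=[0,0,0,0,0,0], hand=[0,0,0,0,0,0])

```text
t: 43.85
ee_pos: [0.6119, 0.0112, 0.1699]
eef_rot: [-0.0, 0.677, 0.736, -0.0]
contact_force: [-0.2, -0.3, -3.6]
width: 0.126
```

Call:
step_arm(translation=[[0,0,0.0015],[0,0,0.003],[0,0,0.004],[0,0,0.004],[0,0,0.004]], spin=[0,0,0,0,0], hand=[0,0,0,0,0])

```text
t: 44.35
ee_pos: [0.6126, 0.0112, 0.167]
eef_rot: [0.001, 0.677, 0.736, 0.001]
contact_force: [1.1, 0.7, 2.2]
width: 0.126
```

Call:
step_arm(translation=[[0,0,0],[0,0,0],[0,0,0],[0,0,0],[0,0,0],[0,0,0],[0,0,-0.03],[0,0,-0.07],[0,0,-0.11],[0,0,-0.13],[0,-0.05,-0.13],[0,-0.1,-0.13],[0,-0.15,-0.13],[0,-0.2,-0.13],[0,-0.2,-0.13],[0,-0.2,-0.13]], spin=[0,0,0,0,0,0,0,0,0,0,0,0,0,0,0,0], hand=[0.04,0.0854,0.0854,0.0854,0.0854,0.0854,0.0854,0.0854,0.0854,0.0854,0.0854,0.0854,0.0854,0.0854,0.0854,0.0854])

```text
t: 45.95
ee_pos: [0.4121, -0.0056, 0.2964]
eef_rot: [0.001, 0.677, 0.736, 0.001]
contact_force: [-0.5, 0.2, 0.2]
width: 1.002
```

```bash
python3 - <<'E'
from h import *
np.set_printoptions(precision=4,suppress=True)
print(r.state()['contact_force']);go()
s=snap('scene','s18');t=snap('top','t18')
cv2.imwrite('pics/s18c.png',cv2.resize(s[130:310,150:390],(800,600),interpolation=cv2.INTER_CUBIC))
cv2.imwrite('pics/t18c.png',cv2.resize(t[120:300,180:420],(800,600),interpolation=cv2.INTER_CUBIC))
g=cv2.cvtColor(t,cv2.COLOR_BGR2GRAY)
ys,xs=np.where(g[165:185,280:340]<50);rect=cv2.minAreaRect(np.stack([xs+280,ys+165],1).astype(np.float32));print(rect)
w=np.array([px2w('top',p,.167) for p in cv2.boxPoints(rect)]);print(w.mean(0))
for c in('scene','top'):
    d=r.tip_of('hood_handle',c)[0];print(c,d,px2w(c,d['pixel'],.163))
E
```

```text
[-0.4699  0.1557  0.1822]
pos [ 0.4121 -0.0056  0.2964] theta 94.77 down [ 0.0021 -0.0006 -1.    ]
((309.4706115722656, 175.69638061523438), (4.17404842376709, 41.38729476928711), 84.47245788574219)
[0.6098 0.0098 0.167 ]
scene {'pixel': [307.7, 169.7], 'confidence': 0.97} [0.6208 0.0062 0.163 ]
top {'pixel': [310.8, 176.8], 'confidence': 0.65} [0.6072 0.0061 0.163 ]
```

View pics/s18c.png

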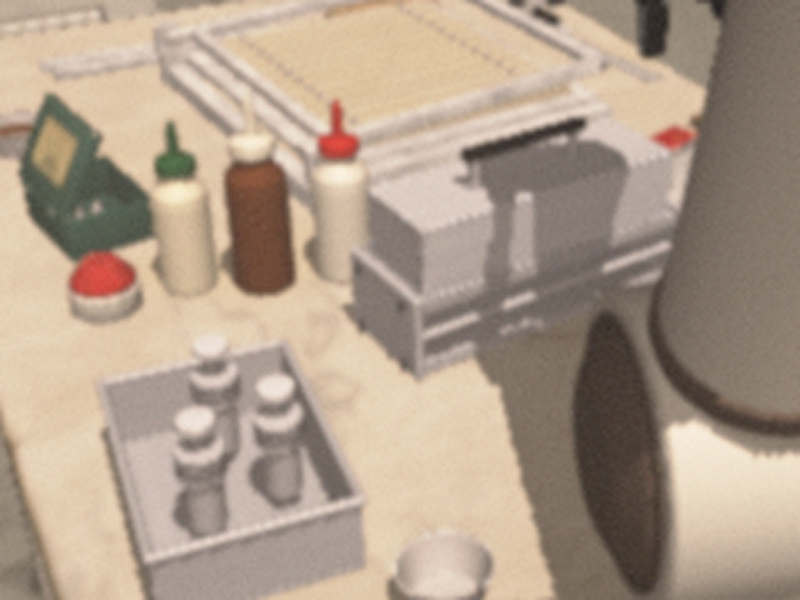

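View pics/t18c.png

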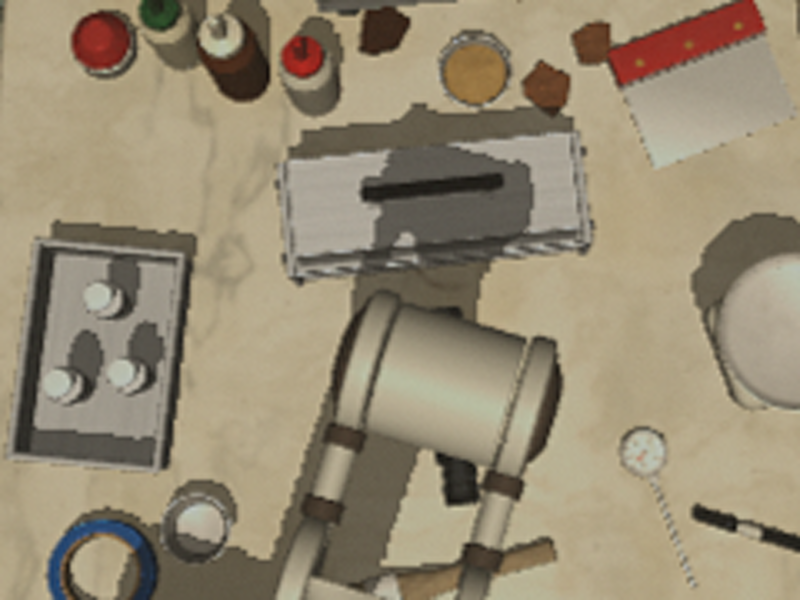

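```bash
python3 - <<'E'
from h import *
print(r.sign_off())
E
```

```text
the job is handed in; nothing more can be done
None
```

The dosing bank is checked, the hood is back on it, and I handed the job in about 46 s into the run; no verdict was reported.

- **Hood off:** I lifted the dust hood off the bank and stood it upright on the table in front, then found all six wells occupied.
- **Sound pistons:** the pistons at y = -60, +60 and +100 mm moved at 2–3 N and met their stop at the expected height. I left them fully home with their cylinders seated.
- **Stuck pistons:** the pistons at y = -100, -20 and +20 mm rose to 10–12 N at about 5–7 mm of stroke. I stopped there and moved those three cylinders into the soaking tub.
- **Hood back:** I lowered the hood until its weight came off the gripper, at the height measured when it was first seated.

**Last checks:**
- The pictures show the hood between the end plates and looking level.
- The top camera puts its handle about 2 mm from where it started. The network's scene reading was about 1 cm off in x from the top-camera position; I went with the top camera and the grip position.
- The three stuck cylinders stand upright in the tub, and I saw no change in the cup or bottles.
- The pistons' exact strokes were judged from tool height and force, not seen directly.
- At hand-in the arm was clear of everything, with the tool about 0.3 m above the table and its force near zero.

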